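# Cure the glued angle brackets in the UV station and send them down the chute

## Task

The angle brackets standing on the pulled-out tray of the UV curing station have inserts freshly glued into their long legs: without lifting the brackets off the tray, tip each one over its corner so that it lies flat on its long leg with the short leg standing up, push the tray fully home under the hood, and open the lamp's shutter lever all the way for at least three seconds, then close it again. After that pull the tray out, slide every bracket off its open side so that it drops down the chute into the bin, and push the empty tray fully home. Never have the shutter open while the tray is out, and leave the other things on the table alone.

Things in the scene. Friction and masses are not known exactly. Their poses are not given: they have to be found in the camera images.
- station: bench-top UV curing station, fixed: grey bed 210 mm wide (x), 560 mm long (y, from -310 to +250), white hood over its -y half, pull-out steel tray. Origin on the table, under the middle of the bed's width; +z up, +y is the way the tray comes out, +x the side of chute and bin. All sizes below are in this frame
- deck_edge (a point): point of the station, on the tray's open +x edge (x = 105 mm, y = 120 mm), level with the deck (z = 140 mm). The deck spans x = -105 to +105 mm. A rim 10 mm high and 6 mm thick runs along its -x edge and its -y end; at its +y end is the front panel, 8 mm thick, top 52 mm above the deck; the +x edge has no rim
- hood_edge (a point): middle of the lower edge of the hood's entrance: x = 0, y = -30 mm, 56 mm above the deck. From there a low canopy (top z = 204 mm) reaches back to y = -90 mm, then the lamp house (top z = 250 mm) to y = -310 mm. The hood's side walls stand at x = +-118 mm: nothing may stick out beyond them when the tray goes in
- chute_top (a point): middle of the chute's upper lip: x = 114 mm, y = 120 mm, z = 127 mm, just below the tray's open edge. The chute is a 47 degree steel slope from y = -20 to 260 mm with a side wall at each end, leading down to the bin
- tray (a joint): position of the tray along the station's +y in m: 0 = fully home under the hood, 0.28 = fully out. It slides with about 2.5 N of friction and stays where it is left. With joint value q the deck spans y = q - 290 to q - 30 mm in the station frame
- tray_handle (a point): middle of the tray's bar handle: a dark bar 10 mm thick and 100 mm long (along the station's x), 45 mm in front of the tray's front panel and 40 mm above the deck; 50 mm or more is free below it
- shutter (a joint): angle of the lamp's shutter lever in rad: 0 = shut (leaning to the station's -x), 1.0 = fully open (leaning to +x); it stays where it is left
- shutter_tip (a point): tip of the shutter lever, a small black lever on top of the lamp house, about 55 mm long, swinging in the station's x-z plane; the tip goes about 26 mm to either side of upright
- bin_in (a point): middle of the inner floor of the grey bin at the foot of the chute; axes as the station's. Inside 127 mm (x) by 292 mm (y), walls 50 mm high
- bracket1: aluminium angle bracket: L of 8 mm plate, 36 mm wide, about 90 g, short leg 40 mm, long leg 70 mm (outside). Origin: middle of the outer corner edge. Own x runs along the short leg, z along the long leg (on the outer faces), y along the edge. It starts on the short leg, z up, facing either way; tipped over its corner x is up, z level. Leant 22 degrees it falls over by itself. Two or three are present
- bracket2: aluminium angle bracket: L of 8 mm plate, 36 mm wide, about 90 g, short leg 40 mm, long leg 70 mm (outside). Origin: middle of the outer corner edge. Own x runs along the short leg, z along the long leg (on the outer faces), y along the edge. It starts on the short leg, z up, facing either way; tipped over its corner x is up, z level. Leant 22 degrees it falls over by itself. Two or three are present
- bracket3: aluminium angle bracket: L of 8 mm plate, 36 mm wide, about 90 g, short leg 40 mm, long leg 70 mm (outside). Origin: middle of the outer corner edge. Own x runs along the short leg, z along the long leg (on the outer faces), y along the edge. It starts on the short leg, z up, facing either way; tipped over its corner x is up, z level. Leant 22 degrees it falls over by itself. Two or three are present
- lens_mount: lens in a black ring on a 68 mm post with a round 45 mm base; not part of the job, leave it alone (origin at its underside)
- mirror_mount: black square mirror mount on a 40 mm black post, 90 mm high; not part of the job, leave it alone (origin at its underside)
- glue_bottle: small amber bottle with a white cap, 38 mm across, 85 mm high; not part of the job, leave it alone (origin at its underside)
- driver: black-handled screwdriver, 170 mm long, lying on the table; not part of the job, leave it alone
- screw_box: clear plastic compartment box 90 x 120 x 35 mm; not part of the job, leave it alone (origin at its underside)
Not all that is in view belongs to the job. What is shaped like the bracket3 but green or purple is not meant. Leave any purple look-alike of the bracket1 alone.

How it is judged (in metres and radians):
On the way, in this order (a step that is already met when the one before it is completed fails the run):
1. every bracket lies on its long leg on the tray, short leg up (angle between each of bracket1, bracket2, bracket3's own x axis and vertical below 0.12 rad and z of bracket1 in the frame of station between 0.13 and 0.15 m and z of bracket2 in the frame of station between 0.13 and 0.15 m and z of bracket3 in the frame of station between 0.13 and 0.15 m), for 0.2 s.
2. the tray is fully home with the brackets lying on it (all of step 1 and value of joint tray below 0.006 m), for 0.2 s.
3. the shutter is fully open for three seconds over the closed tray (all of step 2 and value of joint shutter above 0.88 rad), for 2.9 s.
4. the shutter is closed again (value of joint shutter below 0.12 rad), for 0.2 s.
5. every bracket lies in the bin (x of bracket1 in the frame of bin_in between -0.075 and 0.07 m and y of bracket1 in the frame of bin_in between -0.15 and 0.15 m and z of bracket1 in the frame of bin_in between -0.01 and 0.085 m and linear speed of each of bracket1, bracket2, bracket3 below 0.03 m/s and x of bracket2 in the frame of bin_in between -0.075 and 0.07 m and y of bracket2 in the frame of bin_in between -0.15 and 0.15 m and z of bracket2 in the frame of bin_in between -0.01 and 0.085 m and x of bracket3 in the frame of bin_in between -0.075 and 0.07 m and y of bracket3 in the frame of bin_in between -0.15 and 0.15 m and z of bracket3 in the frame of bin_in between -0.01 and 0.085 m), for 0.2 s.
At the end, for the whole second after the job is handed in: every bracket is at rest in the bin (its corner within the bin's walls and less than 85 mm above its floor), the tray is fully home (within 6 mm), and the shutter is closed (within 0.12 rad) (all of step 5 and value of joint tray below 0.006 m and value of joint shutter below 0.12 rad); the robot touches nothing.
It fails at once if the shutter open (more than 0.3 rad) while the tray is more than 30 mm out (value of joint shutter above 0.3 rad and value of joint tray above 0.03 m).
It fails at once if a bracket lifted off the tray (its corner more than 50 mm above the deck) (z of any of bracket1, bracket2, bracket3 in the frame of station above 0.19 m).
It fails at once if something that is not part of the job moved more than 30 mm (distance of any of lens_mount, mirror_mount, glue_bottle, driver, screw_box from where it was at the start of the episode above 0.03 m).
Of bracket1, bracket2, bracket3 only 2 to 3 are there at a start; the rules pass over those that are not, and their reading is None.
At some moment in a run one of bracket1, bracket2, bracket3 may be knocked a few centimetres aside while the robot is not near it.
Once in a run the grip may slacken for a moment while it holds something.
It also fails if it takes over 210 s, if anything falls off the work surface, if the arm or the gripper's body presses on something with over 40 N, if the wrist force passes 120 N, or if a joint passes its speed limit or range.

## Robot

A 6-joint arm with a two-finger parallel gripper is mounted at the origin on the work surface. World frame = base frame: x ahead of the robot, y to its left, z up, the work surface at z = 0. Lengths are in m, angles in degrees, forces in N, time in s.
With the tool pointing down it reaches from about 0.375 to 0.975 m from the base axis. Payload 3.8 kg.
Tool frame: the origin (TCP) lies between the finger pads; the fingertips stand 11 mm ahead of it and the grasp point (between the pads) lies 8 mm behind it; z points along the fingers, y is the direction in which the jaws open and shut (so a half turn about z gives the same grasp; the last joint's range is limited). The gripper opens to 85 mm and grips with 20 to 120 N. Pads are 22 mm wide; open, the fingers measure 114 mm over their backs; the gripper's body (76 mm by 85 mm) begins 54 mm behind the grasp point. The pads swing forward as they close: fully open they stand 13 mm farther back than shut.
Start: joints at [67.615, 15.12, 91.902, -0, 72.978, -2.114], TCP at [0.234, 0.633, 0.242] pointing down, gripper open.
Joint ranges: [-150.88, 150.88], [-54.13, 125.18], [17.81, 147.31], [-75.09, 255.09], [0, 152.58], [-146.25, 146.25]. Speed limits (degrees/s): [147.25, 147.25, 180, 180, 180, 180].

## Interface

Orientations are given as a 3x3 rotation matrix whose columns are the frame's x, y, z axes.
In Python, from cell import manip gives the robot as it stands. The module is installed in compiled form; this text tells all that it offers.
- The arm moves only by the tool apply_moves, never from a script. Its argument "steps" is one flat list of numbers, 7 for each row, row after row: the shift along the tool's x, y, z scaled (see below), then the turn, a rotation vector about the tool's x, y, z scaled (see below), then the opening in per cent of the stroke, from 0 (shut) to 100 (fully open). In form: [dx, dy, dz, rx, ry, rz, hand, dx, dy, dz, rx, ry, rz, hand, ...]. A call has 1 to 8 rows; each row is the pose to reach, as a shift and turn from the pose commanded when the call began, along the tool's axes at that moment; what a row does not reach only later rows make up. The controller multiplies each number of a shift by 50 cm and each number of a turn by 120 degrees. A row lasts 1/10 s, in which the tool goes at most 50 mm and 8.59 degrees, less where a joint would pass 70% of its speed; a pose out of reach is approached as far as the arm can. A call with a number of a shift or a turn outside -1 to 1 is refused whole. A call with a gripper value outside its range is refused whole. The fingers move at their own pace and stop on an object; "force" is the grip in N (left out, the last holds). Time passes only in rows, so rows that repeat a pose let the fingers close. It gives the time, the measured TCP pose, the force and the opening at its end, in the units of the state.
- manip.state(): the state, without advancing time (a new reading comes with each control period).
- manip.snapshot(name): name is "scene" or "top" or "wrist"; returns a dict with "img" (384x512x3 uint8, blue, green, red), "K" (3x3 intrinsics, pixels), "rvec" (rotation vector, rad) and "tvec" (3), from world to camera coordinates, as OpenCV has them. Camera axes: x right, y down, z forward; pixel columns grow to the right and rows downward; lengths in m; the calibration is good to about 2 mm. A picture is of the moment at which its call begins. There is no depth.
- manip.job_done(): hands the job in, once; it reports no verdict.
The state is a dict: "clock": time; "joint_positions": joint angles; "joint_vel": joint speeds; "joint_torque": joint torques, N m; "position": TCP position; "orientation": TCP orientation; "ft_force": force on the tool from outside, world axes, zero at the start; "moment": the same for the moment, N m; "grip_width": finger opening in m.
Only numpy, scipy, OpenCV 4.12 (cv2) and the standard library are available. Lean on these libraries where they do the work, as an engineer would, in place of code of your own. Each camera call takes 0.05 s, during which the arm holds its last target.

## Working session

There is one attempt and no reset: what is moved stays moved. The work goes in short steps, Python scripts to look and compute and a tool call to move; the robot and the scene stay as the last step left them, time stands still between calls to the robot, and variables do not carry over. Pictures are saved under pics/ and viewed, and the job is handed in when it is done.

Besides the shell and the picture viewer there is one more tool, called as name(argument=value, ...) on one line, values as JSON. apply_moves: Moves the arm, as the interface text tells. Its arguments: {"type":"object","properties":{"steps":{"type":"array","items":{"type":"number"}},"force":{"type":"number"}},"required":["steps"]}

```bash
mkdir -p pics; ls; python3 - <<'E'
from cell import manip
import cv2
s=manip.state(); print({k:(v if not hasattr(v,'tolist') else v.tolist()) for k,v in s.items()})
for n in ["scene","top","wrist"]:
    d=manip.snapshot(n); cv2.imwrite(f"pics/{n}0.png",d["img"]); print(n,d["K"],d["rvec"],d["tvec"])
E
```

```text
pics
{'clock': 0.0, 'joint_positions': [67.61331852832097, 15.171930788933416, 91.98228287241993, -0.00204515348641846, 72.97627208365627, -2.112556111504202], 'joint_vel': [-0.09151895418584763, 0.002806184623192646, -0.0030867300024967244, 0.06823301539848806, 0.05531455984935781, -0.043801094597479356], 'joint_torque': [-0.0005305166814650875, -51.51301860809326, -36.73003435134888, -0.00015741016341053182, 0.013108741259202361, -1.7933594449459633e-05], 'position': [0.23361954890460726, 0.6325266495568824, 0.24091968741009526], 'orientation': [[-0.9380491280089958, 0.3465012768728134, -0.0008358032498559951], [0.34650228131251243, 0.9380467365113802, -0.0021187651058463893], [4.986769632366446e-05, -0.00227711349279858, -0.9999974061303128]], 'ft_force': [0.7094947308977788, 0.01597495721331235, -0.24788771107576688], 'moment': [-0.008070380042837343, -0.08632102709485745, 0.00227132338713392], 'grip_width': 0.08523750941250363}
scene [[350.26501589   0.         254.04597362]
 [  0.         350.26501589 196.21193785]
 [  0.           0.           1.        ]] [ 0.86632751  2.68956652 -0.87415374] [ 0.37125734 -0.23158892  1.32548003]
top [[432.94469532   0.         249.27804706]
 [  0.         432.94469532 193.42076347]
 [  0.           0.           1.        ]] [ 2.15844334 -2.15561584  0.15384861] [0.1048876  0.54136518 1.27219583]
wrist [[293.50495729   0.         250.74137334]
 [  0.         293.50495729 193.38423253]
 [  0.           0.           1.        ]] [-2.37230964 -1.65147247 -0.24335801] [-0.67373304 -0.03725456  0.3790988 ]
```

View pics/scene0.png

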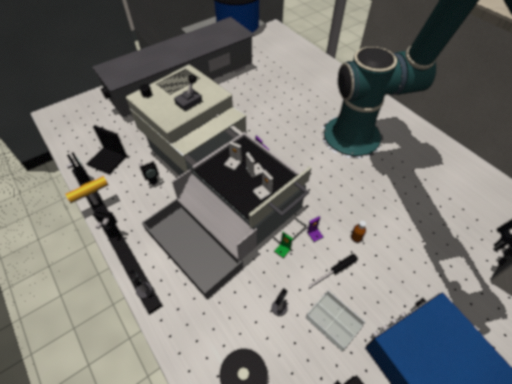

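View pics/top0.png

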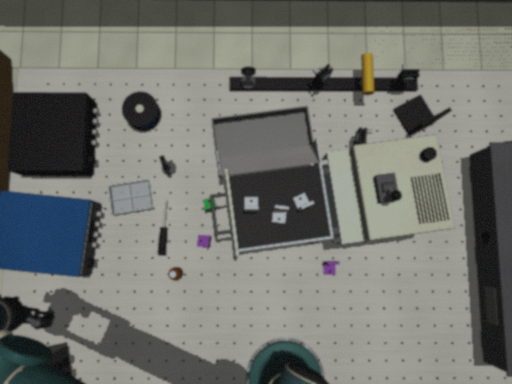

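View pics/wrist0.png

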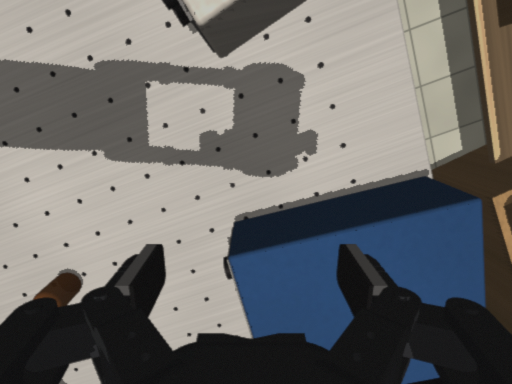

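The scene view shows the tray pulled out with about three brackets near (235,155), (252,165) and (263,185). The top view shows the station with its tray at (230-330, 165-250), chute side up and hood to the right. I'll zoom in next.

```bash
python3 - <<'E'
import cv2
t=cv2.imread("pics/top0.png"); cv2.imwrite("pics/topz.png",cv2.resize(t[100:260,200:460],None,fx=3,fy=3,interpolation=cv2.INTER_CUBIC))
t=cv2.imread("pics/scene0.png"); cv2.imwrite("pics/scenez.png",cv2.resize(t[50:250,110:320],None,fx=3,fy=3,interpolation=cv2.INTER_CUBIC)[:600])
E
```

```text
(no output)
```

View pics/topz.png

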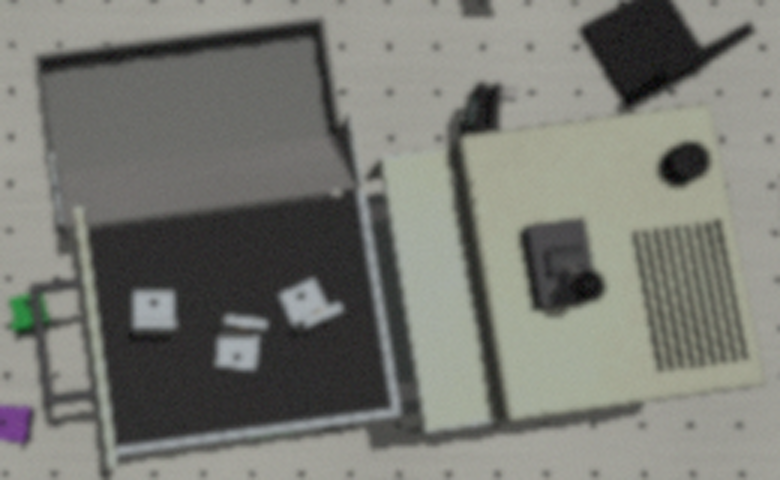

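View pics/scenez.png

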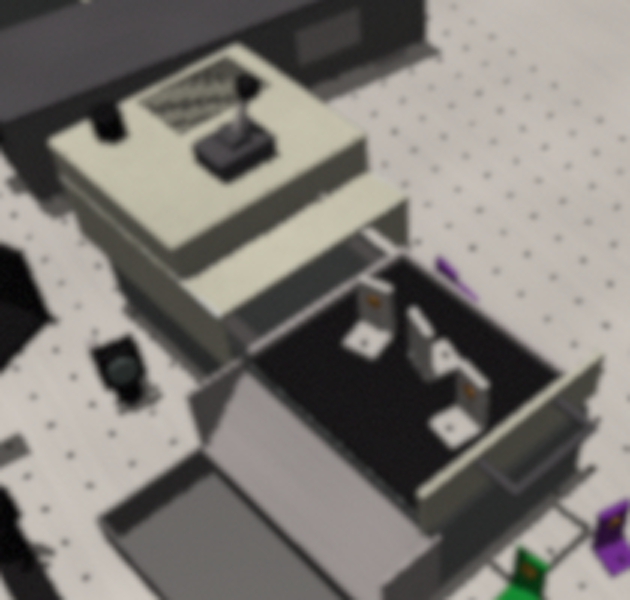

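```bash
cat > h.py <<'E'
import numpy as np, cv2
from cell import manip
def cam(d):
    R,_=cv2.Rodrigues(np.array(d["rvec"],float)); return np.array(d["K"]),R,np.array(d["tvec"],float).ravel()
def ray(d,uv,z):
    K,R,t=cam(d); c=-R.T@t
    v=R.T@np.linalg.inv(K)@np.array([uv[0],uv[1],1.0]); s=(z-c[2])/v[2]; return c+s*v
def proj(d,P):
    K,R,t=cam(d); q=K@(R@np.asarray(P)+t); return q[:2]/q[2]
def fit2(src,dst):
    src=np.array(src);dst=np.array(dst);a=src-src.mean(0);b=dst-dst.mean(0)
    th=np.arctan2((a[:,0]*b[:,1]-a[:,1]*b[:,0]).sum(),(a*b).sum())
    R=np.array([[np.cos(th),-np.sin(th)],[np.sin(th),np.cos(th)]]); t=dst.mean(0)-R@src.mean(0)
    return th,R,t,(src@R.T+t-dst)
E
python3 - <<'E'
from h import *
d=manip.snapshot("top"); s=manip.snapshot("scene")
pts=[((462,137),.25),((710,105),.25),((762,380),.25),((507,418),.25),((382,160),.204),((427,432),.204),((78,208),.192),((112,470),.192)]
for (p,z) in pts:
    uv=(200+p[0]/3-.33,100+p[1]/3-.33); print(p,z,ray(d,uv,z).round(4))
for (p,z) in [((240,43),.25),((367,135),.25),((175,250),.25),((50,140),.25),((600,358),.192),((420,492),.192)]:
    uv=(110+p[0]/3-.33,50+p[1]/3-.33); print('scene',p,z,ray(s,uv,z).round(4))
E
```

```text
(462, 137) 0.25 [ 0.6375 -0.16    0.25  ]
(710, 105) 0.25 [ 0.6663 -0.3746  0.25  ]
(762, 380) 0.25 [ 0.4303 -0.4048  0.25  ]
(507, 418) 0.25 [ 0.3985 -0.19    0.25  ]
(382, 160) 0.204 [ 0.6278 -0.0999  0.204 ]
(427, 432) 0.204 [ 0.3877 -0.1333  0.204 ]
(78, 208) 0.192 [0.5861 0.1703 0.192 ]
(112, 470) 0.192 [0.3549 0.1389 0.192 ]
scene (240, 43) 0.25 [ 0.4282 -0.408   0.25  ]
scene (367, 135) 0.25 [ 0.402  -0.1905  0.25  ]
scene (175, 250) 0.25 [ 0.6399 -0.1558  0.25  ]
scene (50, 140) 0.25 [ 0.6693 -0.3748  0.25  ]
scene (600, 358) 0.192 [0.3672 0.1434 0.192 ]
scene (420, 492) 0.192 [0.5885 0.1668 0.192 ]
```

```bash
cat >> h.py <<'E'
def pose():
    s=manip.state(); return s,np.array(s["position"]),np.array(s["orientation"])
def mv(p,R=None):
    """numbers (shift/0.5, rotvec/120deg) from current pose to world target"""
    s,p0,R0=pose(); R=R0 if R is None else R
    sh=R0.T@(np.array(p)-p0)/.5; rv=cv2.Rodrigues(R0.T@R)[0].ravel()*180/np.pi/120
    return sh.round(4),rv.round(4)
def fitstation():
    return None
E
python3 - <<'E'
from h import *
s,p,R=pose()
d=manip.snapshot("wrist");K,Rc,t=cam(d); c=-Rc.T@t
print("cam in tool",R.T@(c-p),"\naxes",R.T@Rc.T)
d=manip.snapshot("top");K,Rc,t=cam(d); print("top cam",-Rc.T@t, Rc[2])
th=np.radians(7.15); X=np.array([np.cos(th),np.sin(th),0]);Y=np.array([-np.sin(th),np.cos(th),0])
for R2 in ([Y,X,[0,0,-1]],[-Y,-X,[0,0,-1]],[X,-Y,[0,0,-1]],[-X,Y,[0,0,-1]]):
    print(mv([.45,.07,.42],np.array(R2).T.astype(float)))
E
```

```text
cam in tool [ 0.07340743 -0.00062458 -0.13221888] 
axes [[-7.85752516e-04 -9.57231094e-01 -2.89323375e-01]
 [ 9.99998584e-01 -1.18271591e-03  1.19721070e-03]
 [-1.48819467e-03 -2.89322025e-01  9.57230668e-01]]
top cam [0.36791785 0.11789982 1.3316516 ] [ 0.13252785 -0.00940772 -0.99113463]
(array([-0.7957, -0.9068, -0.3556]), array([-2.000e-04,  1.000e-04,  5.215e-01]))
(array([-0.7957, -0.9068, -0.3556]), array([-1.000e-04, -3.000e-04, -9.785e-01]))
(array([-0.7957, -0.9068, -0.3556]), array([-1.0000e-04,  3.0000e-04,  1.2715e+00]))
(array([-0.7957, -0.9068, -0.3556]), array([-3.000e-04, -1.000e-04, -2.285e-01]))
```

```bash
python3 - <<'E'
from h import *
th=np.radians(7.15); X=np.array([np.cos(th),np.sin(th),0]);Y=np.array([-np.sin(th),np.cos(th),0])
print(mv([.47,.1,.42],np.array([-X,Y,[0,0,-1]]).T))
E
```

```text
(array([-0.8125, -0.8367, -0.3557]), array([-3.000e-04, -1.000e-04, -2.285e-01]))
```

apply_moves(steps=[0,0,-0.1,0,0,0,0,0,0,-0.2,0,0,0,0,0,0,-0.3,0,0,0,0,-0.1,-0.1,-0.356,0,0,-0.05,0,-0.2,-0.2,-0.356,0,0,-0.1,0,-0.3,-0.3,-0.356,0,0,-0.16,0,-0.4,-0.4,-0.356,0,0,-0.2285,0,-0.5,-0.5,-0.356,0,0,-0.2285,0])

```text
clock: 1.15
position: [0.3372, 0.4078, 0.4196]
orientation: [[-0.992, -0.128, 0.001], [-0.128, 0.992, 0.001], [-0.001, 0.0, -1.0]]
ft_force: [1.3, -0.0, -0.1]
grip_width: 0.0001
```

```bash
python3 - <<'E'
from h import *
th=np.radians(7.15); X=np.array([np.cos(th),np.sin(th),0]);Y=np.array([-np.sin(th),np.cos(th),0])
print(pose()[1],mv([.47,.1,.42],np.array([-X,Y,[0,0,-1]]).T))
E
```

```text
[0.33724818 0.40779759 0.41957966] (array([-0.1844, -0.6445, -0.001 ]), array([0.0002, 0.0005, 0.0018]))
```

apply_moves(steps=[0,0,0,0,0,0,0,0,0,0,0,0,0,0])

```text
clock: 1.35
position: [0.3373, 0.4088, 0.4197]
orientation: [[-0.993, -0.122, 0.001], [-0.122, 0.993, 0.001], [-0.001, 0.001, -1.0]]
ft_force: [-0.2, 0.6, -0.1]
grip_width: 0.0001
```

```bash
python3 - <<'E'
from h import *
th=np.radians(7.15); X=np.array([np.cos(th),np.sin(th),0]);Y=np.array([-np.sin(th),np.cos(th),0])
print(pose()[1],mv([.47,.1,.42],np.array([-X,Y,[0,0,-1]]).T))
E
```

```text
[0.33732655 0.40884102 0.41973563] (array([-0.1882, -0.6454, -0.0013]), array([ 0.0007,  0.0003, -0.0013]))
```

apply_moves(steps=[-0.19,-0.645,0,0,0,0,0,-0.19,-0.645,0,0,0,0,0,-0.19,-0.645,0,0,0,0,0,-0.19,-0.645,0,0,0,0,0,-0.19,-0.645,0,0,0,0,0,-0.19,-0.645,0,0,0,0,0,-0.19,-0.645,0,0,0,0,0,-0.19,-0.645,0,0,0,0,0])

```text
clock: 2.15
position: [0.4729, 0.0992, 0.4186]
orientation: [[-0.993, -0.121, -0.0], [-0.121, 0.993, -0.001], [0.0, -0.001, -1.0]]
ft_force: [0.3, 0.5, 0.1]
grip_width: 0.0001
```

```bash
python3 - <<'E'
from h import *
print(pose()[1])
d=manip.snapshot("wrist"); cv2.imwrite("pics/w1.png",cv2.resize(d["img"],None,fx=1.5,fy=1.5,interpolation=cv2.INTER_CUBIC))
E
```

```text
[0.47291338 0.09923439 0.41861939]
```

View pics/w1.png

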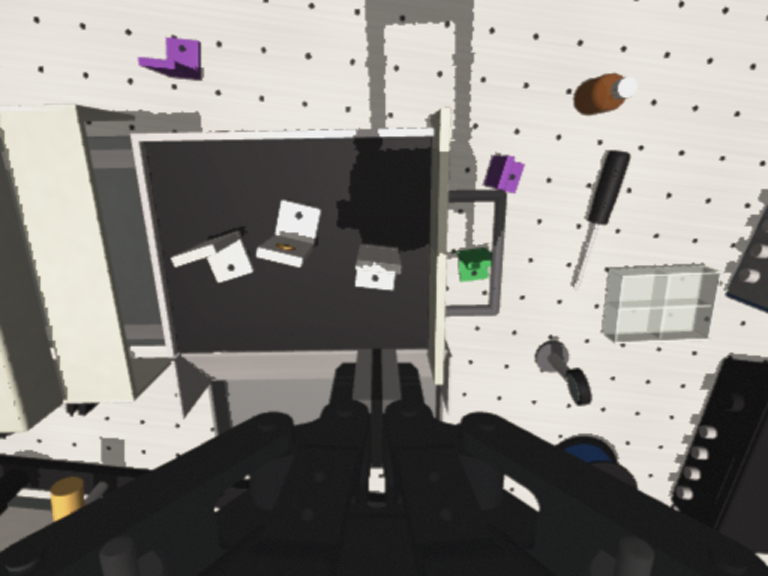

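The wrist view at 1.5x shows the deck at x 135-435, y 135-350. Three grey brackets stand on it: A at (375,270), B at (290,235) and C at (220,258). The handle is at (500,250), and one green and two purple look-alikes lie off the tray. I'll zoom to read the corners.

```bash
python3 - <<'E'
import cv2
t=cv2.imread("pics/w1.png"); t=cv2.resize(t,(512,384),interpolation=cv2.INTER_AREA)
E
python3 - <<'E'
from h import *
d=manip.snapshot("wrist"); np.save("w1.npy",d["img"]); import pickle; pickle.dump(d,open("w1.pkl","wb"))
im=d["img"]; c=cv2.resize(im[115:205,100:290],None,fx=4,fy=4,interpolation=cv2.INTER_CUBIC); cv2.imwrite("pics/w1z.png",c)
g=cv2.cvtColor(im,cv2.COLOR_BGR2GRAY); m=(g>110).astype(np.uint8); m[:95]=0;m[:,:112]=0;m[:,284:]=0;m[228:]=0
cs,_=cv2.findContours(m,cv2.RETR_EXTERNAL,cv2.CHAIN_APPROX_NONE)
for k in cs:
    if 60<cv2.contourArea(k)<2000: r=cv2.minAreaRect(k); print(np.round(r[0],1),np.round(r[1],1),round(r[2],1),cv2.contourArea(k), cv2.boxPoints(r).round(1).tolist())
E
```

```text
[249.5 183.8] [30.4 17.6] 6.3 439.0 [[233.5, 190.8000030517578], [235.39999389648438, 173.39999389648438], [265.6000061035156, 176.6999969482422], [263.6000061035156, 194.1999969482422]]
[183.9 171.4] [31.5  7.5] 13.4 198.0 [[167.6999969482422, 171.39999389648438], [169.39999389648438, 164.1999969482422], [200.10000610351562, 171.39999389648438], [198.39999389648438, 178.6999969482422]]
[138.9 176.3] [26.5 50.3] 73.3 717.5 [[111.0, 170.8000030517578], [159.1999969482422, 156.3000030517578], [166.8000030517578, 181.8000030517578], [118.69999694824219, 196.1999969482422]]
[196.5 147.4] [27.6 24.3] 10.8 598.0 [[180.6999969482422, 156.6999969482422], [185.1999969482422, 132.89999389648438], [212.3000030517578, 138.0], [207.8000030517578, 161.89999389648438]]
```

View pics/w1z.png

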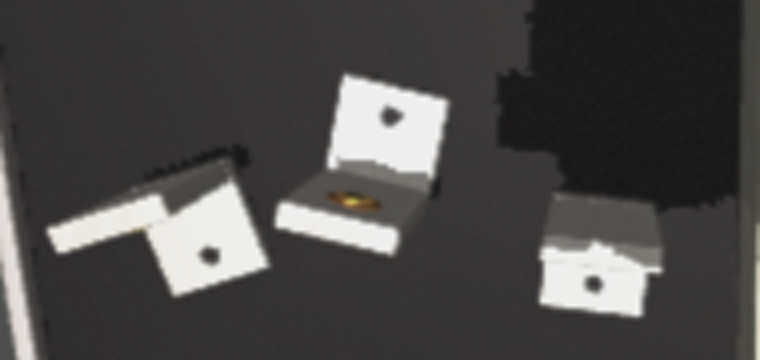

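```bash
python3 - <<'E'
from h import *
import pickle
d=pickle.load(open("w1.pkl","rb"));t=manip.snapshot("top");s=manip.snapshot("scene")
src=[(118,-90),(118,-310),(-118,-310),(-118,-90),(118,-30),(-118,-30)]
pt=[((462,137),.25),((710,105),.25),((762,380),.25),((507,418),.25),((382,160),.204),((427,432),.204)]
ps=[((175,250),.25),((50,140),.25),((240,43),.25),((367,135),.25)]
T=[ray(t,(200+p[0]/3-.33,100+p[1]/3-.33),z)[:2] for p,z in pt]
S=[ray(s,(110+p[0]/3-.33,50+p[1]/3-.33),z)[:2] for p,z in ps]
for a,b in ((src,T),(src[:4],S),(src+src[:4],T+S)):
    th,R,o,res=fit2(np.array(a)/1000,b); print(np.degrees(th),o,(res*1000).round(1).tolist())
W=lambda p:((p[0]-.25)/1.5,(p[1]-.25)/1.5)
for nm,p,z in [("rim corner -105,-290",(133,137),.15),("edge panel +105",(433,349),.14),("rim +x end",(173,356),.15),("panel top -x inner",(434,112),.192),("panel top +x in",(434,383),.192),("handle",(506,192),.185),("handle",(498,313),.185)]:
    P=ray(d,W(p),z); print(nm,P.round(4),"stn",(R.T@(P[:2]-o)*1000).round(1))
Z=lambda p:(100+(p[0]+.5)/4-.5,115+(p[1]+.5)/4-.5)
for nm,p,z in [("A top out L",(543,235),.21),("A top out R",(661,248),.21),("A cor L",(555,193),.14),("A cor R",(657,205),.14),("A sl L",(540,303),.148),("A sl R",(642,316),.148),
 ("B top out L",(280,228),.21),("B top out R",(394,254),.21),("B sl L",(345,75),.148),("B sl R",(448,100),.148),
 ("C top out L",(47,229),.21),("C top out R",(160,194),.21),("C cor R",(232,160),.14),("C sl L",(175,297),.148),("C sl R",(270,266),.148)]:
    P=ray(d,Z(p),z); print(nm,P.round(4),"stn",(R.T@(P[:2]-o)*1000).round(1))
E
```

```text
7.89833365012143 [ 0.50499563 -0.08514195] [[-3.3, 2.0], [-1.8, -1.4], [0.4, -3.6], [2.0, -0.5], [-1.8, 1.3], [4.5, 2.3]]
7.686511424096746 [ 0.50811219 -0.08408538] [[-2.8, -1.6], [-2.8, -0.7], [4.5, 0.9], [1.2, 1.4]]
7.8880444901037805 [ 0.50597875 -0.08475533] [[-2.3, 2.3], [-0.9, -1.1], [1.3, -3.2], [2.9, -0.1], [-0.8, 1.7], [5.5, 2.7], [-4.7, -1.9], [-3.9, -0.8], [3.5, -0.0], [-0.6, 0.4]]
rim corner -105,-290 [ 0.4078 -0.1179  0.15  ] stn [-101.8  -19.3]
edge panel +105 [0.5771 0.1717 0.14  ] stn [105.6 244.3]
rim +x end [ 0.6115 -0.086   0.15  ] stn [104.4 -15.7]
panel top -x inner [0.361  0.1314 0.192 ] stn [-113.9  234. ]
panel top +x in [0.5877 0.1678 0.192 ] stn [115.6 239. ]
handle [0.413  0.1999 0.185 ] stn [-53.  294.8]
handle [0.5165 0.2144 0.185 ] stn [ 51.5 294.9]
A top out L [0.4788 0.0833 0.21  ] stn [ -3.8 170.2]
A top out R [0.4785 0.1186 0.21  ] stn [  0.7 205.2]
A cor L [0.4795 0.0842 0.14  ] stn [ -3. 171.]
A cor R [0.4794 0.1206 0.14  ] stn [  1.9 207.1]
A sl L [0.5182 0.0833 0.148 ] stn [ 35.1 164.8]
A sl R [0.5186 0.1202 0.148 ] stn [ 40.6 201.2]
B top out L [0.4861 0.0056 0.21  ] stn [-7.2 92.2]
B top out R [0.49   0.0397 0.21  ] stn [  1.2 125.5]
B sl L [0.4464 0.0095 0.148 ] stn [-46.1 101.6]
B sl R [0.4505 0.0447 0.148 ] stn [-37.2 135.9]
C top out L [ 0.4948 -0.063   0.21  ] stn [-8.1 23.1]
C top out R [ 0.4802 -0.0299  0.21  ] stn [-18.   57.9]
C cor R [ 0.4816 -0.0298  0.14  ] stn [-16.6  57.8]
C sl L [ 0.5317 -0.0461  0.148 ] stn [30.8 34.7]
C sl R [ 0.5162 -0.013   0.148 ] stn [19.9 69.7]
```

```bash
cat >> h.py <<'E'
TH=np.radians(7.9); O=np.array([.506,-.085]); XS=np.array([np.cos(TH),np.sin(TH),0]); YS=np.array([-np.sin(TH),np.cos(TH),0])
def st(x,y,z): # mm station -> world m
    return np.array([*O,0])+XS*x/1000+YS*y/1000+np.array([0,0,z/1000])
def tost(P): 
    v=np.array(P[:2])-O; return np.array([v@XS[:2],v@YS[:2]])*1000
def Rx(tx): # tool x = tx, z down
    tx=np.array([*tx[:2],0.]);tx/=np.linalg.norm(tx); z=np.array([0,0,-1.]); return np.array([tx,np.cross(z,tx),z]).T
E
python3 - <<'E'
from h import *
c=np.array([.4875,-.0465]);u=np.array([.912,.41])
p=c+.027*u; print(mv([*p,.26],Rx(-u)),mv([*p,.198],Rx(-u)), mv([*(c-.006*u),.198],Rx(-u)))
E
```

```text
(array([-0.0465, -0.2854,  0.3177]), array([ 0.0004, -0.0002, -0.1412])) (array([-0.0466, -0.2855,  0.4417]), array([ 0.0004, -0.0002, -0.1412])) (array([ 0.0166, -0.3047,  0.4417]), array([ 0.0004, -0.0002, -0.1412]))
```

apply_moves(steps=[-0.016,-0.1,0.1,0,0,-0.06,0,-0.032,-0.19,0.15,0,0,-0.12,0,-0.046,-0.285,0.18,0,0,-0.141,0,-0.046,-0.285,0.25,0,0,-0.141,0,-0.046,-0.285,0.318,0,0,-0.141,0,-0.046,-0.285,0.318,0,0,-0.141,0,-0.046,-0.285,0.318,0,0,-0.141,0])

```text
clock: 3.05
position: [0.5117, -0.0356, 0.2603]
orientation: [[-0.912, -0.41, -0.001], [-0.41, 0.912, 0.001], [0.001, 0.001, -1.0]]
ft_force: [0.0, -0.4, 0.6]
grip_width: -0.0002
```

```bash
python3 - <<'E'
from h import *
import pickle
c=np.array([.4875,-.0465]);u=np.array([.912,.41])
p=c+.027*u; print(mv([*p,.198],Rx(-u)), mv([*(c-.006*u),.198],Rx(-u)))
d=manip.snapshot("wrist"); pickle.dump(d,open("w2.pkl","wb")); cv2.imwrite("pics/w2.png",cv2.resize(d["img"],None,fx=1.5,fy=1.5,interpolation=cv2.INTER_CUBIC))
E
```

```text
(array([-0.001 , -0.0003,  0.1246]), array([ 0.0005, -0.0004, -0.0001])) (array([ 0.065 , -0.0003,  0.1246]), array([ 0.0005, -0.0004, -0.0001]))
```

View pics/w2.png

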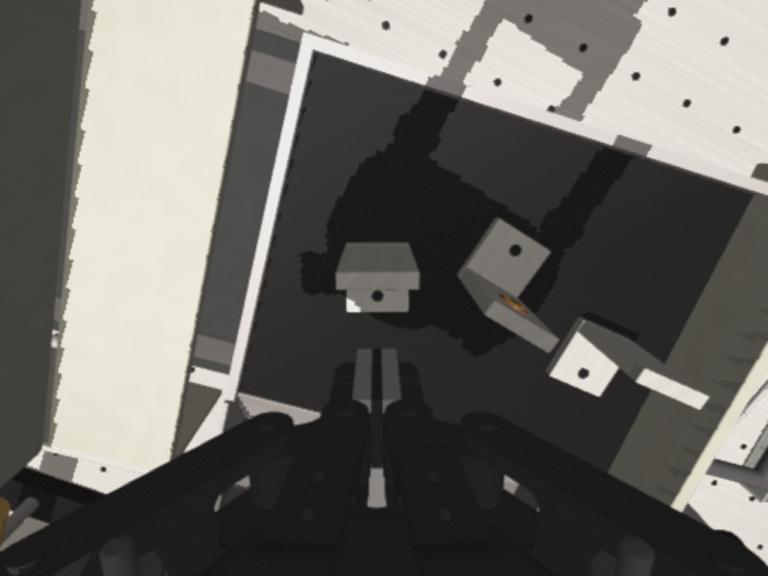

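C sits at (377,275), square to the tool and centred. Next I descend and push it.

apply_moves(steps=[0,0,0.07,0,0,0,0,0,0,0.1245,0,0,0,0,0,0,0.1245,0,0,0,0,0.01,0,0.1245,0,0,0,0,0.02,0,0.1245,0,0,0,0])

```text
clock: 3.6
position: [0.5044, -0.0411, 0.2011]
orientation: [[-0.913, -0.409, 0.005], [-0.409, 0.913, -0.001], [-0.004, -0.003, -1.0]]
ft_force: [0.6, 0.4, -0.7]
grip_width: -0.0001
```

apply_moves(steps=[0.009,0,0,0,0,0,0,0.018,0,0,0,0,0,0,0.026,0,0,0,0,0,0,0.034,0,0,0,0,0,0,0.042,0,0,0,0,0,0,0.05,0,0,0,0,0,0,0.05,0,0,0,0,0,0])

```text
clock: 4.3
position: [0.4792, -0.0516, 0.1977]
orientation: [[-0.913, -0.407, -0.001], [-0.407, 0.913, 0.0], [0.0, 0.0, -1.0]]
ft_force: [0.3, -1.0, -0.8]
grip_width: 0.0001
```

```bash
python3 - <<'E'
from h import *
d=manip.snapshot("wrist"); cv2.imwrite("pics/w3.png",d["img"])
E
```

```text
(no output)
```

View pics/w3.png

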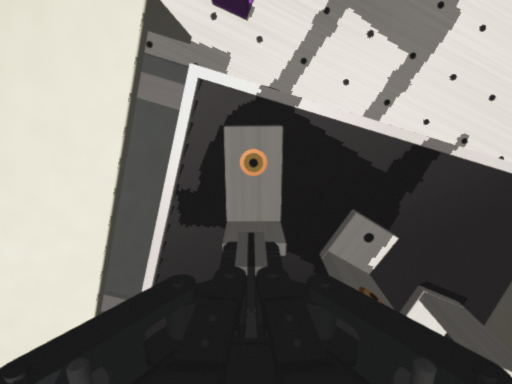

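C is lying flat, with its insert visible at (253,162) and its short leg upright. Next is B.

```bash
python3 - <<'E'
from h import *
c=np.array([.488,.0227]);u=np.array([-.9937,.112])
p=c+.027*u; print(mv([*p,.26],Rx(u)),mv([*p,.198],Rx(u)))
E
```

```text
(array([-0.0293,  0.1561, -0.1244]), array([ 0.   , -0.   ,  0.254])) (array([-0.0293,  0.1561, -0.0004]), array([ 0.   , -0.   ,  0.254]))
```

apply_moves(steps=[0,0,-0.09,0,0,0,0,0,0,-0.16,0,0,0.05,0,-0.012,0.07,-0.16,0,0,0.12,0,-0.0293,0.156,-0.16,0,0,0.19,0,-0.0293,0.156,-0.125,0,0,0.254,0,-0.0293,0.156,-0.125,0,0,0.254,0,-0.0293,0.156,-0.125,0,0,0.254,0])

```text
clock: 5.05
position: [0.4612, 0.0257, 0.2601]
orientation: [[-0.994, 0.108, -0.001], [0.108, 0.994, -0.0], [0.001, -0.0, -1.0]]
ft_force: [-1.0, -0.3, 0.0]
grip_width: 0.0003
```

```bash
python3 - <<'E'
from h import *
import pickle
c=np.array([.488,.0227]);u=np.array([-.9937,.112])
p=c+.027*u; print(mv([*p,.198],Rx(u)))
d=manip.snapshot("wrist"); pickle.dump(d,open("w4.pkl","wb")); cv2.imwrite("pics/w4.png",d["img"])
E
```

```text
(array([-1.000e-04,  1.000e-04,  1.243e-01]), array([-0.0002, -0.0005,  0.002 ]))
```

View pics/w4.png

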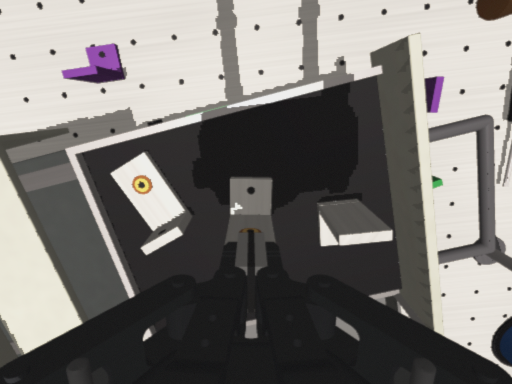

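C lies well clear at (145,200). B is centred under the tool at (250,195) and A is still standing at (350,220). I'll tip B.

apply_moves(steps=[0,0,0.07,0,0,0,0,0,0,0.1245,0,0,0,0,0,0,0.1245,0,0,0,0,-0.01,0,0.1245,0,0,0,0,-0.02,0,0.1245,0,0,0,0])

```text
clock: 5.6
position: [0.4733, 0.0242, 0.2003]
orientation: [[-0.994, 0.112, 0.003], [0.112, 0.994, -0.0], [-0.003, 0.0, -1.0]]
ft_force: [-0.8, -0.2, 0.0]
grip_width: 0.0001
```

apply_moves(steps=[-0.009,0,0,0,0,0,0,-0.018,0,0,0,0,0,0,-0.026,0,0,0,0,0,0,-0.034,0,0,0,0,0,0,-0.042,0,0,0,0,0,0,-0.05,0,0,0,0,0,0,-0.05,0,0,0,0,0,0])

```text
clock: 6.3
position: [0.4966, 0.0219, 0.1981]
orientation: [[-0.994, 0.112, 0.0], [0.112, 0.994, -0.0], [-0.0, -0.0, -1.0]]
ft_force: [0.9, -0.3, -0.8]
grip_width: 0.0001
```

```bash
python3 - <<'E'
from h import *
d=manip.snapshot("wrist"); cv2.imwrite("pics/w5.png",d["img"])
c=np.array([.479,.102]);u=np.array([1,0.])
p=c+.027*u; print(mv([*p,.26],Rx(-u)),mv([*p,.198],Rx(-u)))
E
```

```text
(array([-0.0013,  0.1614, -0.1239]), array([-0.    , -0.0001, -0.0534])) (array([-1.300e-03,  1.614e-01,  1.000e-04]), array([-0.    , -0.0001, -0.0534]))
```

View pics/w5.png

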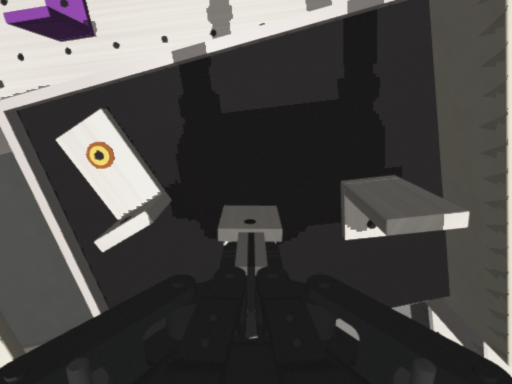

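B has tipped, with its short leg upright at (250,225). A is next.

apply_moves(steps=[0,0,-0.09,0,0,0,0,0,0,-0.16,0,0,0,0,0,0.07,-0.16,0,0,-0.03,0,0,0.16,-0.16,0,0,-0.0534,0,-0.0013,0.161,-0.124,0,0,-0.0534,0,-0.0013,0.161,-0.124,0,0,-0.0534,0,-0.0013,0.161,-0.124,0,0,-0.0534,0])

```text
clock: 7.05
position: [0.5051, 0.1016, 0.2596]
orientation: [[-1.0, -0.0, -0.002], [-0.0, 1.0, -0.001], [0.002, -0.001, -1.0]]
ft_force: [0.4, -0.3, -0.5]
grip_width: -0.0003
```

```bash
python3 - <<'E'
from h import *
c=np.array([.479,.102]);u=np.array([1,0.])
p=c+.027*u; print(mv([*p,.198],Rx(-u)))
d=manip.snapshot("wrist");cv2.imwrite("pics/w6.png",d["img"])
E
```

```text
(array([-0.002 ,  0.0009,  0.1232]), array([-0.0003, -0.0009,  0.0001]))
```

View pics/w6.png

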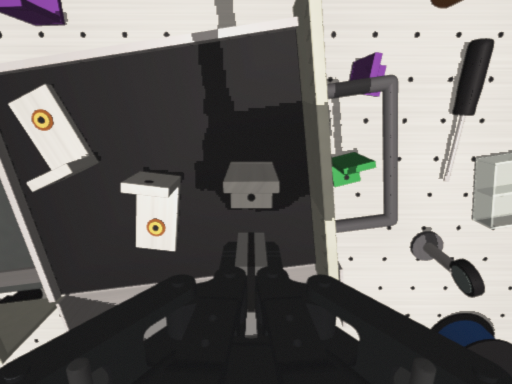

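B lies flat at (155,210), and A is centred at (251,185). I'll tip A.

apply_moves(steps=[0,0,0.07,0,0,0,0,0,0,0.1235,0,0,0,0,0,0,0.1235,0,0,0,0,0.01,0,0.1235,0,0,0,0,0.02,0,0.1235,0,0,0,0])

```text
clock: 7.6
position: [0.4968, 0.1016, 0.2005]
orientation: [[-1.0, 0.001, 0.003], [0.001, 1.0, 0.0], [-0.003, 0.0, -1.0]]
ft_force: [-0.4, 0.2, -0.3]
grip_width: -0.0004
```

apply_moves(steps=[0.009,0,0,0,0,0,0,0.018,0,0,0,0,0,0,0.026,0,0,0,0,0,0,0.034,0,0,0,0,0,0,0.042,0,0,0,0,0,0,0.05,0,0,0,0,0,0,0.05,0,0,0,0,0,0])

```text
clock: 8.3
position: [0.4702, 0.1018, 0.1982]
orientation: [[-1.0, -0.0, -0.0], [-0.0, 1.0, -0.0], [0.0, -0.0, -1.0]]
ft_force: [0.5, -0.9, 0.4]
grip_width: -0.0003
```

apply_moves(steps=[0,0,-0.09,0,0,0,0,0,0,-0.18,0,0,0,0,0,0,-0.27,0,0,0,0,0,0,-0.36,0,0,0,0,0,0,-0.36,0,0,0,0])

```text
clock: 8.8
position: [0.474, 0.1023, 0.3867]
orientation: [[-1.0, 0.0, 0.014], [0.0, 1.0, 0.002], [-0.014, 0.002, -1.0]]
ft_force: [-0.1, 0.4, 0.6]
grip_width: -0.0003
```

```bash
python3 - <<'E'
from h import *
import pickle
d=manip.snapshot("wrist");cv2.imwrite("pics/w7.png",cv2.resize(d["img"],None,fx=1.5,fy=1.5,interpolation=cv2.INTER_CUBIC)); pickle.dump(d,open("w7.pkl","wb"))
E
```

View pics/w7.png

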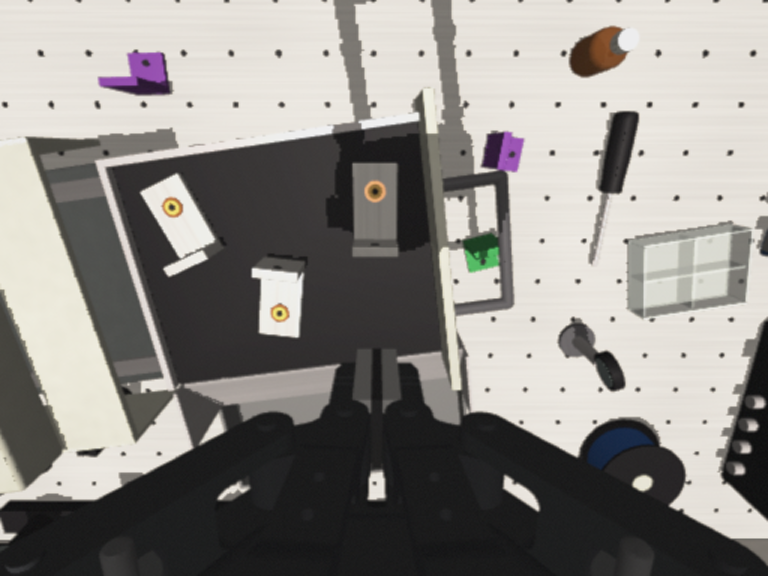

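All three brackets lie flat: C at (180,215), B at (280,300) and A at (375,200). Now the tray goes home.

```bash
python3 - <<'E'
from h import *
import pickle
d=pickle.load(open("w7.pkl","rb"))
for p in [(508,175),(513,305),(500,177),(505,300)]: 
    P=ray(d,((p[0]-.25)/1.5,(p[1]-.25)/1.5),.184); print(P.round(4),tost(P))
h=st(0,290,0); print(h)
print(mv([*h[:2],.26],Rx(-XS)),mv([*h[:2],.173],Rx(-XS)))
E
```

```text
[0.4158 0.1993 0.184 ] [-50.23740332 294.01522845]
[0.5172 0.2124 0.184 ] [ 52.00306838 293.08269311]
[0.4172 0.1936 0.184 ] [-49.6228612  288.10705224]
[0.513  0.2056 0.184 ] [ 46.83990228 286.91352828]
[0.46614108 0.20224774 0.        ]
(array([0.0155, 0.1999, 0.2462]), array([ 0.0004,  0.0041, -0.0659])) (array([0.017 , 0.1996, 0.4202]), array([ 0.0004,  0.0041, -0.0659]))
```

apply_moves(steps=[0.005,0.09,0.03,0,0.004,-0.03,45,0.01,0.2,0.06,0,0.004,-0.066,45,0.0155,0.2,0.15,0,0.004,-0.066,45,0.0155,0.2,0.24,0,0.004,-0.066,45,0.0155,0.2,0.246,0,0.004,-0.066,45,0.0155,0.2,0.246,0,0.004,-0.066,45])

```text
clock: 9.45
position: [0.4618, 0.2013, 0.2536]
orientation: [[-0.99, -0.138, -0.013], [-0.138, 0.99, -0.002], [0.013, -0.001, -1.0]]
ft_force: [0.7, 0.7, -0.2]
grip_width: 0.0386
```

```bash
python3 - <<'E'
from h import *
h=st(0,290,0)
print(mv([*h[:2],.173],Rx(-XS)),manip.state()["grip_width"])
d=manip.snapshot("wrist");cv2.imwrite("pics/w8.png",d["img"])
E
```

```text
(array([-0.011 ,  0.0008,  0.161 ]), array([-0.0003, -0.0062,  0.0001])) 0.0386361133702522
```

View pics/w8.png

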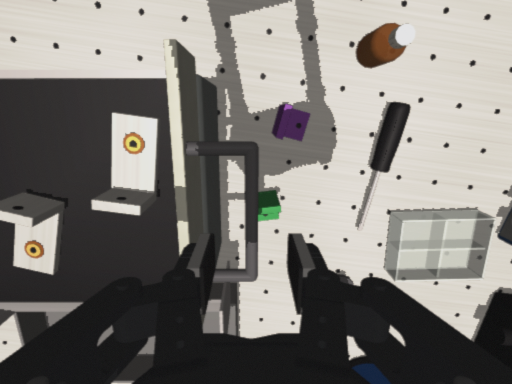

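The bar runs at column 251, centred between the jaws. I'll descend, close and push.

apply_moves(steps=[-0.005,0,0.04,0,-0.006,0,45,-0.011,0,0.09,0,-0.006,0,45,-0.011,0,0.13,0,-0.006,0,45,-0.011,0,0.161,0,-0.006,0,45,-0.011,0,0.161,0,-0.006,0,5,-0.011,0,0.161,0,-0.006,0,5,-0.011,0,0.161,0,-0.006,0,5,-0.011,0,0.161,0,-0.006,0,5], force=30)

```text
clock: 10.3
position: [0.4698, 0.2028, 0.1775]
orientation: [[-0.99, -0.138, 0.009], [-0.138, 0.99, 0.002], [-0.009, 0.001, -1.0]]
ft_force: [0.5, -2.1, 5.9]
grip_width: 0.0087
```

```bash
python3 - <<'E'
from h import *
print(pose()[1],tost(pose()[1]),manip.state()["grip_width"],mv(st(0,30,173),Rx(-XS)))
E
```

```text
[0.46976603 0.20277939 0.17753456] [  3.66362059 290.02837231] 0.008721940891564755 (array([ 0.0075, -0.5201,  0.0085]), array([0.0005, 0.0042, 0.0001]))
```

apply_moves(steps=[0,-0.01,0,0,0,0,5,0,-0.03,0,0,0,0,5,0,-0.055,0,0,0,0,5,0,-0.08,0,0,0,0,5,0,-0.105,0,0,0,0,5,0,-0.13,0,0,0,0,5,0,-0.15,0,0,0,0,5,0,-0.16,0,0,0,0,5])

```text
clock: 11.1
position: [0.4808, 0.1237, 0.1775]
orientation: [[-0.991, -0.137, 0.009], [-0.137, 0.991, 0.004], [-0.009, 0.002, -1.0]]
ft_force: [-1.3, 3.3, 6.5]
grip_width: 0.0086
```

apply_moves(steps=[0,-0.01,0,0,0,0,5,0,-0.03,0,0,0,0,5,0,-0.055,0,0,0,0,5,0,-0.08,0,0,0,0,5,0,-0.105,0,0,0,0,5,0,-0.13,0,0,0,0,5,0,-0.15,0,0,0,0,5,0,-0.16,0,0,0,0,5])

```text
clock: 11.9
position: [0.4918, 0.0442, 0.1775]
orientation: [[-0.991, -0.137, 0.009], [-0.137, 0.991, 0.003], [-0.009, 0.002, -1.0]]
ft_force: [-1.1, 2.2, 7.9]
grip_width: 0.0087
```

```bash
python3 - <<'E'
from h import *
print(pose()[1],tost(pose()[1]),manip.state()["grip_width"],manip.state()["ft_force"],mv(st(0,30,173),Rx(-XS)))
d=manip.snapshot("wrist");cv2.imwrite("pics/w9.png",d["img"])
d=manip.snapshot("scene");cv2.imwrite("pics/s9.png",cv2.resize(d["img"][50:250,110:320],None,fx=3,fy=3,interpolation=cv2.INTER_CUBIC))
E
```

```text
[0.49184581 0.04416601 0.1774818 ] [  3.73330357 129.88557463] 0.008709476026570477 [-1.07450557  2.20206684  7.89273988] (array([ 0.0075, -0.1998,  0.0086]), array([ 0.0007,  0.0044, -0.0002]))
```

View pics/w9.png

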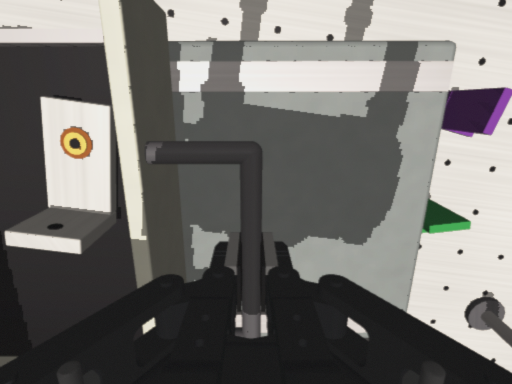

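View pics/s9.png

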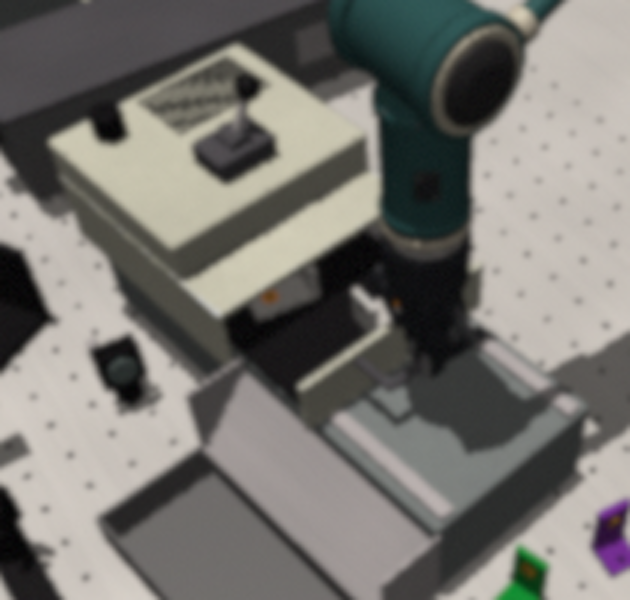

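apply_moves(steps=[0,-0.01,0,0,0,0,5,0,-0.03,0,0,0,0,5,0,-0.055,0,0,0,0,5,0,-0.08,0,0,0,0,5,0,-0.105,0,0,0,0,5,0,-0.13,0,0,0,0,5,0,-0.15,0,0,0,0,5,0,-0.16,0,0,0,0,5])

```text
clock: 12.8
position: [0.503, -0.0354, 0.1775]
orientation: [[-0.991, -0.137, 0.009], [-0.137, 0.991, 0.002], [-0.009, 0.001, -1.0]]
ft_force: [-0.7, 3.3, 8.1]
grip_width: 0.0088
```

apply_moves(steps=[0,-0.008,0,0,0,0,5,0,-0.016,0,0,0,0,5,0,-0.024,0,0,0,0,5,0,-0.032,0,0,0,0,5,0,-0.036,0,0,0,0,5])

```text
clock: 13.3
position: [0.5054, -0.0528, 0.1775]
orientation: [[-0.99, -0.137, 0.009], [-0.137, 0.991, 0.002], [-0.009, 0.001, -1.0]]
ft_force: [-0.6, 3.5, 8.8]
grip_width: 0.0089
```

```bash
python3 - <<'E'
from h import *
print(pose()[1],tost(pose()[1]),manip.state()["grip_width"],manip.state()["ft_force"])
E
```

```text
[ 0.50537416 -0.05282323  0.17750122] [ 3.80262461 31.95741161] 0.008895131498674727 [-0.56850166  3.46815896  8.80065457]
```

Another 9 mm or so, feeling for the stop.

apply_moves(steps=[0,-0.004,0,0,0,0,5,0,-0.008,0,0,0,0,5,0,-0.012,0,0,0,0,5,0,-0.016,0,0,0,0,5,0,-0.018,0,0,0,0,5])

```text
clock: 13.8
position: [0.5066, -0.0616, 0.1775]
orientation: [[-0.99, -0.138, 0.009], [-0.137, 0.991, 0.002], [-0.009, 0.001, -1.0]]
ft_force: [-0.4, 2.4, 7.9]
grip_width: 0.0086
```

apply_moves(steps=[0,-0.002,0,0,0,0,5,0,-0.004,0,0,0,0,5,0,-0.004,0,0,0,0,5])

```text
clock: 14.1
position: [0.5068, -0.0633, 0.1775]
orientation: [[-0.99, -0.137, 0.009], [-0.137, 0.991, 0.003], [-0.009, 0.001, -1.0]]
ft_force: [-0.3, 3.0, 8.1]
grip_width: 0.0087
```

apply_moves(steps=[0,-0.003,0,0,0,0,5,0,-0.006,0,0,0,0,5,0,-0.006,0,0,0,0,5])

```text
clock: 14.4
position: [0.5069, -0.0634, 0.1775]
orientation: [[-0.991, -0.137, 0.008], [-0.136, 0.991, 0.008], [-0.009, 0.007, -1.0]]
ft_force: [-1.3, 12.8, 10.5]
grip_width: 0.009
```

apply_moves(steps=[0,-0.003,0,0,0,0,5,0,-0.006,0,0,0,0,5,0,-0.006,0,0,0,0,5])

```text
clock: 14.7
position: [0.5069, -0.0635, 0.1775]
orientation: [[-0.991, -0.136, 0.007], [-0.136, 0.991, 0.014], [-0.009, 0.013, -1.0]]
ft_force: [-3.1, 22.4, 12.4]
grip_width: 0.0086
```

The tray is at its stop: the force rose to 22 N with no further travel. I'll relax, open and lift.

apply_moves(steps=[0,0.012,0,0,0,0,5,0,0.012,0,0,0,0,40,0,0.012,0,0,0,0,40,0,0.012,0,0,0,0,40,0,0.012,-0.06,0,0,0,40,0,0.012,-0.15,0,0,0,40,0,0.012,-0.24,0,0,0,0,0,0.012,-0.32,0,0,0,0])

```text
clock: 15.5
position: [0.5041, -0.0645, 0.3365]
orientation: [[-0.991, -0.137, 0.004], [-0.137, 0.991, 0.001], [-0.004, 0.001, -1.0]]
ft_force: [1.1, 0.3, -0.4]
grip_width: 0.0059
```

```bash
python3 - <<'E'
from h import *
import pickle
print(tost(pose()[1]),manip.state()["ft_force"])
d=manip.snapshot("wrist");cv2.imwrite("pics/w10.png",cv2.resize(d["img"],None,fx=1.5,fy=1.5,interpolation=cv2.INTER_CUBIC)); pickle.dump(d,open("w10.pkl","wb"))
d=manip.snapshot("scene");pickle.dump(d,open("s10.pkl","wb"));cv2.imwrite("pics/s10.png",cv2.resize(d["img"][50:250,110:320],None,fx=3,fy=3,interpolation=cv2.INTER_CUBIC))
d=manip.snapshot("top");pickle.dump(d,open("t10.pkl","wb"));cv2.imwrite("pics/t10.png",cv2.resize(d["img"][100:260,200:460],None,fx=3,fy=3,interpolation=cv2.INTER_CUBIC))
E
```

```text
[ 0.93766625 20.57080144] [ 1.12200733  0.34796428 -0.35798399]
```

View pics/w10.png

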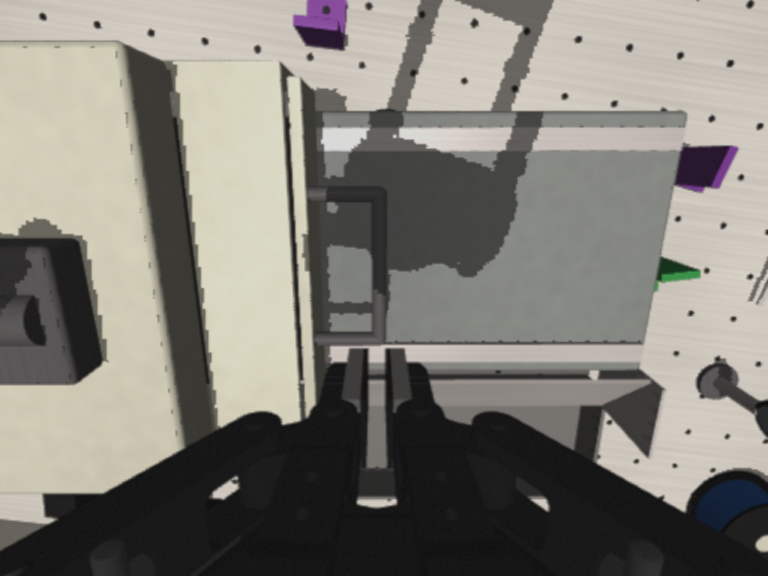

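View pics/s10.png

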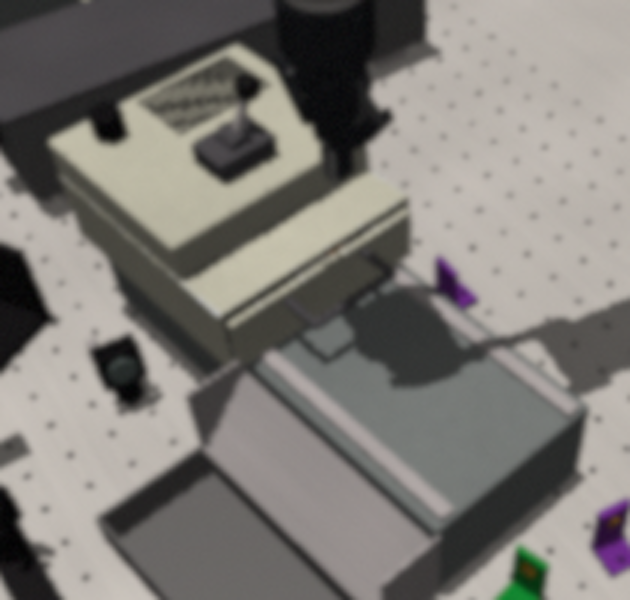

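View pics/t10.png

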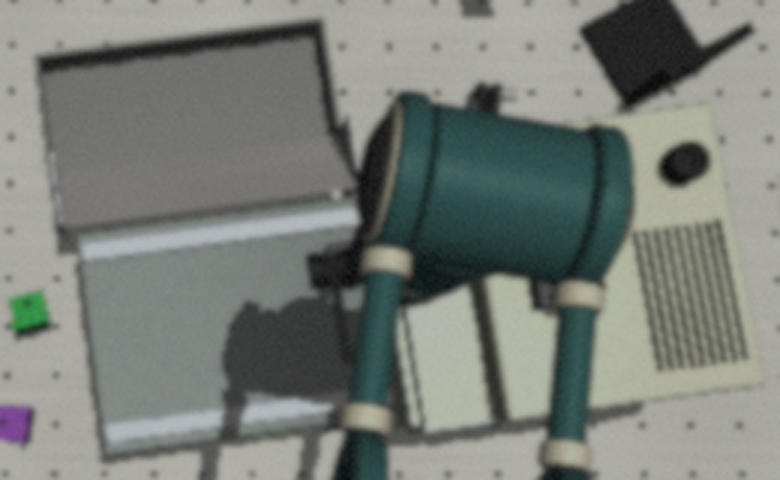

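The tray is home with its panel against the hood. Next I triangulate the lever knob, which is at (585,285) in the top crop and (247,83) in the scene crop.

```bash
python3 - <<'E'
from h import *
t=manip.snapshot("top");s=manip.snapshot("scene")
def tri(a,b):
    A=[];
    for d,uv in ((t,a),(s,b)):
        K,R,tt=cam(d);M=K@np.c_[R,tt];A+=[uv[0]*M[2]-M[0],uv[1]*M[2]-M[1]]
    v=np.linalg.svd(np.array(A))[2][-1];v=v[:3]/v[3]; return v,proj(t,v)-a,proj(s,v)-b
a=np.array([200+585/3-.33,100+285/3-.33]);b=np.array([110+247/3-.33,50+83/3-.33])
v,e1,e2=tri(a,b);print("knob",v,tost(v),e1,e2)
for p,z in [((560,263),.28),((525,230),.275),((587,222),.275),((540,308),.275)]:
    P=ray(t,(200+p[0]/3-.33,100+p[1]/3-.33),z);print(p,P,tost(P))
E
```

```text
knob [ 0.50154866 -0.2340028   0.32785506] [ -24.88871214 -146.9768684 ] [ 0.50792608 -0.71736241] [1.06940794 0.20169302]
(560, 263) [ 0.52431554 -0.22965706  0.28      ] [  -1.74060314 -145.8015558 ]
(525, 230) [ 0.55260307 -0.20339971  0.275     ] [  29.88738991 -123.68137159]
(587, 222) [ 0.55944731 -0.25517269  0.275     ] [  29.55075783 -175.90370068]
(540, 308) [ 0.48767998 -0.21329303  0.275     ] [ -35.77932982 -124.55746964]
```

```bash
python3 - <<'E'
from h import *
print(mv(st(-56,-147,400),Rx(-XS)),mv(st(-56,-147,323),Rx(-XS)),st(-56,-147,400))
E
```

```text
(array([ 0.1131, -0.3354, -0.1328]), array([ 0.0004,  0.0016, -0.0001])) (array([ 0.1136, -0.3356,  0.0212]), array([ 0.0004,  0.0016, -0.0001])) [ 0.47073582 -0.23830179  0.4       ]
```

apply_moves(steps=[0,0,-0.08,0,0.001,0,0,0.03,0,-0.133,0,0.001,0,0,0.06,-0.1,-0.133,0,0.001,0,0,0.09,-0.2,-0.133,0,0.001,0,0,0.113,-0.28,-0.133,0,0.001,0,0,0.113,-0.335,-0.133,0,0.001,0,0,0.113,-0.335,-0.133,0,0.001,0,0])

```text
clock: 16.45
position: [0.4699, -0.2408, 0.3974]
orientation: [[-0.991, -0.133, -0.003], [-0.133, 0.991, 0.002], [0.003, 0.003, -1.0]]
ft_force: [-0.0, 1.1, -0.1]
grip_width: 0.0
```

```bash
python3 - <<'E'
from h import *
import pickle
print(mv(st(-56,-147,323),Rx(-XS)))
d=manip.snapshot("wrist");cv2.imwrite("pics/w11.png",cv2.resize(d["img"],None,fx=1.5,fy=1.5,interpolation=cv2.INTER_CUBIC)); pickle.dump(d,open("w11.pkl","wb"))
print(proj(d,st(-25,-147,328))*1.5,proj(d,st(0,-147,280))*1.5,proj(d,st(-56,-147,389))*1.5)
E
```

```text
(array([-0.0027,  0.0043,  0.1487]), array([ 0.0013, -0.0013, -0.002 ]))
[381.55761593 374.92215484] [380.44848038 374.78582729] [384.0573832 377.1892767]
```

View pics/w11.png

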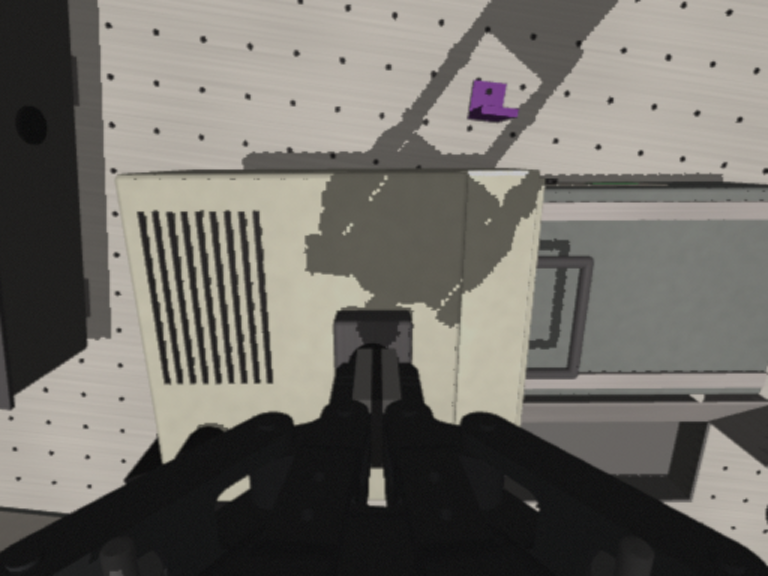

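The lever knob shows just past the fingertips at (373,350), and its y lines up with the fingers. Down, then push towards +x.

apply_moves(steps=[-0.002,0.004,0.07,0,0,0,0,-0.002,0.004,0.13,0,0,0,0,-0.002,0.004,0.1487,0,0,0,0,-0.002,0.004,0.1487,0,0,0,0,-0.002,0.004,0.1487,0,0,0,0])

```text
clock: 17.0
position: [0.4724, -0.2352, 0.3273]
orientation: [[-0.99, -0.139, 0.003], [-0.139, 0.99, 0.001], [-0.003, 0.0, -1.0]]
ft_force: [0.6, 0.1, 0.0]
grip_width: -0.0005
```

apply_moves(steps=[-0.012,0,0,0,0,0,0,-0.024,0,0,0,0,0,0,-0.036,0,0,0,0,0,0,-0.048,0,0,0,0,0,0,-0.06,0,0,0,0,0,0,-0.072,0,0,0,0,0,0,-0.084,0,0,0,0,0,0])

```text
clock: 17.7
position: [0.5142, -0.2297, 0.3264]
orientation: [[-0.99, -0.138, 0.002], [-0.138, 0.99, 0.001], [-0.002, 0.001, -1.0]]
ft_force: [-2.2, -0.2, 0.6]
grip_width: -0.0002
```

```bash
python3 - <<'E'
from h import *
print(tost(pose()[1]),pose()[1][2],manip.state()["ft_force"])
d=manip.snapshot("scene");cv2.imwrite("pics/s12.png",cv2.resize(d["img"][40:140,110:250],None,fx=5,fy=5,interpolation=cv2.INTER_CUBIC))
E
```

```text
[ -11.79529648 -144.47802187] 0.3264146448991478 [-2.18721631 -0.16008167  0.60155652]
```

View pics/s12.png

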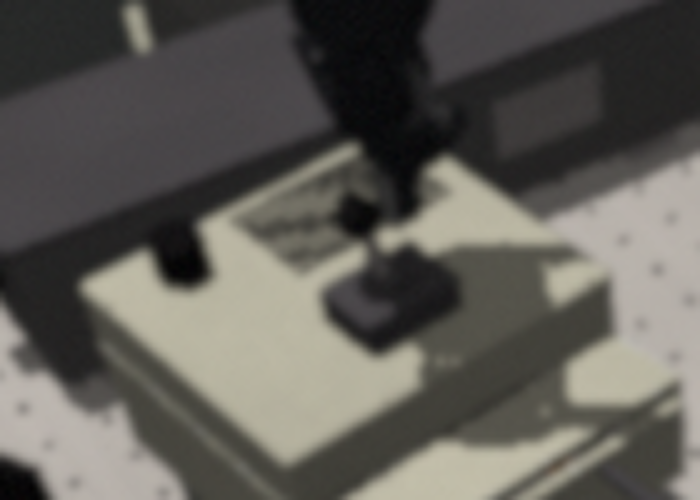

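The lever is moving and its knob at (355,212) is already past upright. I'll keep pushing.

apply_moves(steps=[-0.01,0,0,0,0,0,0,-0.02,0,0,0,0,0,0,-0.028,0,0,0,0,0,0,-0.028,0,0,0,0,0,0])

```text
clock: 18.15
position: [0.5279, -0.2278, 0.3263]
orientation: [[-0.99, -0.138, 0.002], [-0.138, 0.99, 0.001], [-0.002, 0.001, -1.0]]
ft_force: [-0.3, 0.4, -0.4]
grip_width: -0.0001
```

apply_moves(steps=[-0.004,0,0,0,0,0,0,-0.008,0,0,0,0,0,0,-0.008,0,0,0,0,0,0])

```text
clock: 18.45
position: [0.5293, -0.2276, 0.3263]
orientation: [[-0.991, -0.137, -0.003], [-0.137, 0.991, 0.001], [0.003, 0.001, -1.0]]
ft_force: [-7.4, -0.2, 1.0]
grip_width: -0.0003
```

```bash
python3 - <<'E'
from h import *
print(tost(pose()[1]),pose()[1][2],manip.state()["ft_force"])
d=manip.snapshot("scene");cv2.imwrite("pics/s13.png",cv2.resize(d["img"][40:140,110:250],None,fx=5,fy=5,interpolation=cv2.INTER_CUBIC))
E
```

```text
[   3.51528615 -144.44737454] 0.32634704424877437 [-7.39783464 -0.22347312  0.97938774]
```

View pics/s13.png

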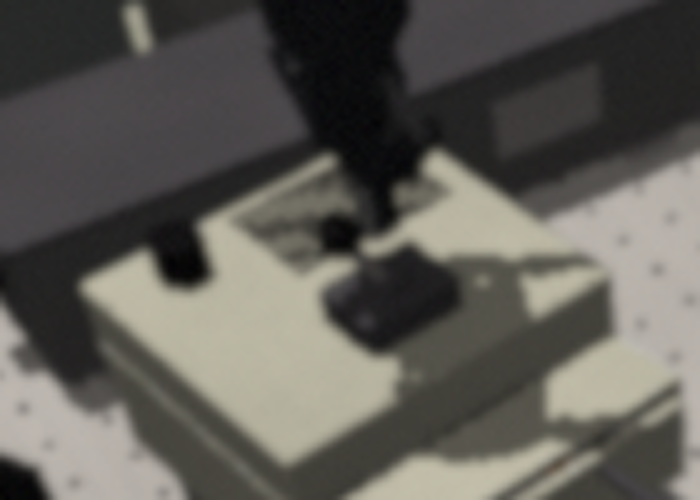

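apply_moves(steps=[-0.006,0,0,0,0,0,0,-0.006,0,0,0,0,0,0,-0.006,0,0,0,0,0,0])

```text
clock: 18.8
position: [0.5298, -0.2275, 0.3263]
orientation: [[-0.991, -0.137, -0.008], [-0.137, 0.991, 0.001], [0.008, 0.002, -1.0]]
ft_force: [-15.3, -0.1, 3.3]
grip_width: -0.0001
```

```bash
python3 - <<'E'
from h import *
print(tost(pose()[1]),pose()[1][2],manip.state()["ft_force"])
d=manip.snapshot("scene")
# intersect knob ray with plane y_st=-147
for uv in [(110+340/5-.4,40+235/5-.4),(110+247/3-.33,50+83/3-.33)]:
    K,R,t=cam(d);c=-R.T@t;v=R.T@np.linalg.inv(K)@np.array([*uv,1]);n=YS;s=((np.array([*O,0])+n*-.147-c)@n)/(v@n);P=c+s*v
    print(tost(P),P[2])
E
```

```text
[   3.94712426 -144.45144198] 0.3262976875201012 [-15.25258621  -0.05034914   3.29931561]
[  30.13768583 -147.        ] 0.3254294126223273
[ -21.49720304 -147.        ] 0.33018283857808917
```

The lever is against its open stop: the knob moved 52 mm and the force is 15 N. I'll hold for more than 3 s.

apply_moves(steps=[0,0,0,0,0,0,0,0,0,0,0,0,0,0,0,0,0,0,0,0,0,0,0,0,0,0,0,0,0,0,0,0,0,0,0,0,0,0,0,0,0,0,0,0,0,0,0,0,0,0,0,0,0,0,0,0])

```text
clock: 19.65
position: [0.5298, -0.2275, 0.3264]
orientation: [[-0.991, -0.137, -0.008], [-0.137, 0.991, 0.001], [0.008, 0.002, -1.0]]
ft_force: [-14.6, -0.5, 4.3]
grip_width: -0.0001
```

apply_moves(steps=[0,0,0,0,0,0,0,0,0,0,0,0,0,0,0,0,0,0,0,0,0,0,0,0,0,0,0,0,0,0,0,0,0,0,0,0,0,0,0,0,0,0,0,0,0,0,0,0,0,0,0,0,0,0,0,0])

```text
clock: 20.45
position: [0.5298, -0.2275, 0.3263]
orientation: [[-0.991, -0.137, -0.008], [-0.137, 0.991, 0.001], [0.008, 0.002, -1.0]]
ft_force: [-15.7, -1.2, 3.9]
grip_width: -0.0002
```

apply_moves(steps=[0,0,0,0,0,0,0,0,0,0,0,0,0,0,0,0,0,0,0,0,0,0,0,0,0,0,0,0,0,0,0,0,0,0,0,0,0,0,0,0,0,0,0,0,0,0,0,0,0,0,0,0,0,0,0,0])

```text
clock: 21.25
position: [0.5298, -0.2275, 0.3263]
orientation: [[-0.991, -0.137, -0.008], [-0.137, 0.991, 0.001], [0.008, 0.002, -1.0]]
ft_force: [-14.4, -0.7, 3.7]
grip_width: 0.0002
```

apply_moves(steps=[0,0,0,0,0,0,0,0,0,0,0,0,0,0,0,0,0,0,0,0,0,0,0,0,0,0,0,0,0,0,0,0,0,0,0,0,0,0,0,0,0,0,0,0,0,0,0,0,0,0,0,0,0,0,0,0])

```text
clock: 22.05
position: [0.5298, -0.2275, 0.3263]
orientation: [[-0.991, -0.137, -0.008], [-0.137, 0.991, 0.001], [0.008, 0.002, -1.0]]
ft_force: [-15.0, -1.5, 3.0]
grip_width: -0.0001
```

apply_moves(steps=[0,0,0,0,0,0,0,0,0,0,0,0,0,0,0,0,0,0,0,0,0,0,0,0,0,0,0,0,0,0,0,0,0,0,0,0,0,0,0,0,0,0,0,0,0,0,0,0,0,0,0,0,0,0,0,0])

```text
clock: 22.85
position: [0.5298, -0.2275, 0.3263]
orientation: [[-0.991, -0.137, -0.008], [-0.137, 0.991, 0.001], [0.008, 0.002, -1.0]]
ft_force: [-15.6, -0.9, 3.8]
grip_width: 0.0001
```

```bash
python3 - <<'E'
from h import *
print(tost(pose()[1]),pose()[1][2],manip.state()["ft_force"])
print(mv(st(-8,-145,326),Rx(-XS)),mv(st(-8,-145,400),Rx(-XS)),mv(st(66,-145,400),Rx(-XS)),mv(st(66,-145,326),Rx(-XS)))
E
```

```text
[   3.95136604 -144.4568474 ] 0.32629115865652963 [-15.58246296  -0.85482583   3.84319212]
(array([ 0.0239, -0.0011,  0.0008]), array([ 0.0008, -0.0038, -0.0003])) (array([ 0.0251, -0.0008, -0.1472]), array([ 0.0008, -0.0038, -0.0003])) (array([-0.1229, -0.0007, -0.1484]), array([ 0.0008, -0.0038, -0.0003])) (array([-0.1241, -0.001 , -0.0004]), array([ 0.0008, -0.0038, -0.0003]))
```

apply_moves(steps=[0.035,0,0,0,0,0,0,0.035,0,-0.08,0,0,0,0,0.035,0,-0.16,0,0,0,0,-0.05,0,-0.16,0,0,0,0,-0.12,0,-0.16,0,0,0,0,-0.12,0,-0.16,0,0,0,0,-0.12,0,-0.1,0,0,0,0,-0.12,0,-0.1,0,0,0,0])

```text
clock: 23.65
position: [0.5919, -0.2181, 0.3725]
orientation: [[-0.99, -0.138, -0.004], [-0.138, 0.99, 0.004], [0.004, 0.004, -1.0]]
ft_force: [-0.8, 0.2, -0.9]
grip_width: -0.0002
```

```bash
python3 - <<'E'
from h import *
print(tost(pose()[1]),pose()[1][2],manip.state()["ft_force"])
print(mv(st(64,-145,326),Rx(-XS)))
d=manip.snapshot("scene");cv2.imwrite("pics/s14.png",cv2.resize(d["img"][40:140,110:250],None,fx=5,fy=5,interpolation=cv2.INTER_CUBIC))
d=manip.snapshot("wrist");cv2.imwrite("pics/w14.png",d["img"])
E
```

```text
[  66.7939464  -143.66604023] 0.3725327095902362 [-0.76000134  0.1732281  -0.9101893 ]
(array([ 0.0053, -0.003 ,  0.0931]), array([ 0.002 , -0.0017,  0.0003]))
```

View pics/s14.png

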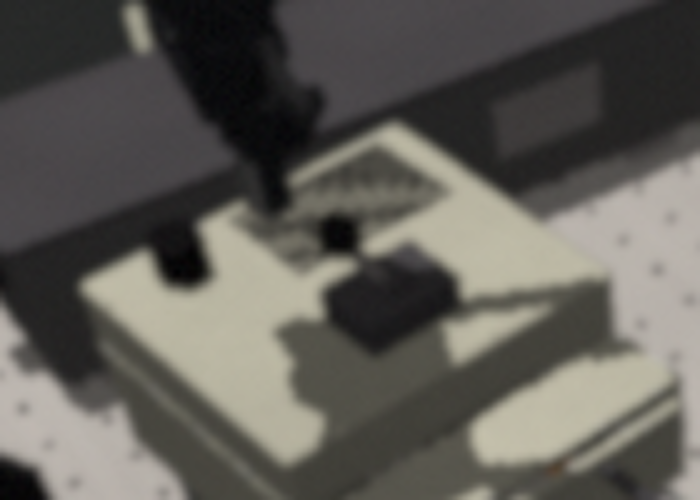

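View pics/w14.png

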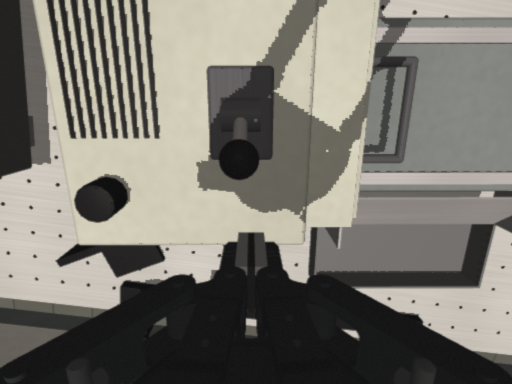

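The lever is fully open with its knob at (239,159), about 5 mm off in y. I'll correct, descend and push back towards -x.

apply_moves(steps=[0.004,-0.014,0.04,0,-0.001,0,0,0.004,-0.014,0.093,0,-0.001,0,0,0.004,-0.014,0.093,0,-0.001,0,0,0.004,-0.014,0.093,0,-0.001,0,0])

```text
clock: 24.15
position: [0.5926, -0.2261, 0.3314]
orientation: [[-0.991, -0.137, 0.005], [-0.137, 0.991, 0.001], [-0.005, 0.0, -1.0]]
ft_force: [-0.0, -0.3, -0.6]
grip_width: 0.0001
```

apply_moves(steps=[0.02,0,0,0,0,0,0,0.035,0,0,0,0,0,0,0.05,0,0,0,0,0,0,0.065,0,0,0,0,0,0,0.08,0,0,0,0,0,0,0.095,0,0,0,0,0,0,0.11,0,0,0,0,0,0,0.12,0,0,0,0,0,0])

```text
clock: 24.95
position: [0.5322, -0.2343, 0.3298]
orientation: [[-0.991, -0.137, 0.003], [-0.137, 0.991, 0.001], [-0.003, 0.001, -1.0]]
ft_force: [0.6, -0.3, 1.4]
grip_width: -0.0002
```

```bash
python3 - <<'E'
from h import *
print(tost(pose()[1]),pose()[1][2],manip.state()["ft_force"])
E
```

```text
[   5.42762914 -151.49387951] 0.3297979629484811 [ 0.55298079 -0.25944679  1.35211476]
```

apply_moves(steps=[0.006,0,0,0,0,0,0,0.012,0,0,0,0,0,0,0.016,0,0,0,0,0,0,0.02,0,0,0,0,0,0,0.02,0,0,0,0,0,0])

```text
clock: 25.45
position: [0.5242, -0.2353, 0.3296]
orientation: [[-0.99, -0.138, 0.006], [-0.138, 0.99, 0.002], [-0.006, 0.001, -1.0]]
ft_force: [4.2, 0.6, -2.0]
grip_width: -0.0
```

apply_moves(steps=[0.004,0,0,0,0,0,0,0.008,0,0,0,0,0,0,0.008,0,0,0,0,0,0])

```text
clock: 25.75
position: [0.5235, -0.2354, 0.3298]
orientation: [[-0.99, -0.138, 0.013], [-0.138, 0.99, 0.002], [-0.013, 0.0, -1.0]]
ft_force: [14.9, 1.4, -6.6]
grip_width: -0.0005
```

Force of 15 N with no further travel, so the lever is at its shut stop. I'll back off and check.

apply_moves(steps=[-0.03,0,0,0,0,0,0,-0.04,0,-0.08,0,0,0,0,-0.04,0,-0.16,0,0,0,0,-0.06,0.06,-0.18,0,0,0,0,-0.06,0.15,-0.18,0,0,0,0,-0.06,0.24,-0.18,0,0,0,0,-0.06,0.33,-0.18,0,0,0,45,-0.06,0.33,-0.18,0,0,0,45])

```text
clock: 26.55
position: [0.5251, -0.0643, 0.4208]
orientation: [[-0.99, -0.143, 0.003], [-0.143, 0.99, 0.003], [-0.004, 0.002, -1.0]]
ft_force: [0.1, -0.3, -0.3]
grip_width: 0.0285
```

```bash
python3 - <<'E'
from h import *
print(tost(pose()[1]),pose()[1][2],manip.state()["ft_force"])
print(mv(st(0,22,270),Rx(-XS)),mv(st(0,22,174),Rx(-XS)))
d=manip.snapshot("scene");cv2.imwrite("pics/s15.png",cv2.resize(d["img"][40:140,110:250],None,fx=5,fy=5,interpolation=cv2.INTER_CUBIC))
d=manip.snapshot("wrist");cv2.imwrite("pics/w15.png",d["img"])
E
```

```text
[21.80519047 17.86943798] 0.42084490041895256 [ 0.05759484 -0.28417368 -0.31236695]
(array([0.0446, 0.0078, 0.3016]), array([0.0011, 0.0017, 0.0027])) (array([0.0453, 0.0074, 0.4935]), array([0.0011, 0.0017, 0.0027]))
```

View pics/s15.png

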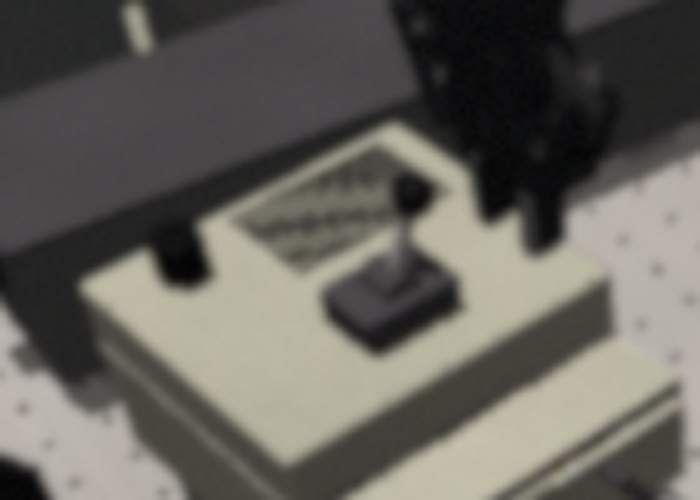

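View pics/w15.png

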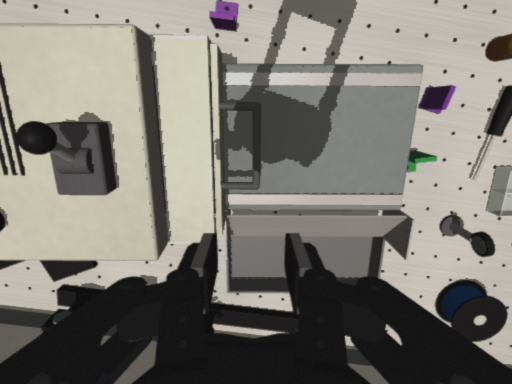

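The lever is shut again: its knob is at (412,190), the same as at the start. Now I grip the handle bar, which runs at column 255 or so in the wrist view, and pull.

```bash
python3 - <<'E'
from h import *
d=manip.snapshot("wrist")
for uv in [(249,145),(260,145)]: print(tost(ray(d,uv,.184)))
E
```

```text
[-2.45118529 11.45465164]
[-2.47750838 25.20248525]
```

apply_moves(steps=[0.01,0.007,0.09,0,0.001,0.003,40,0.03,0.007,0.18,0,0.001,0.003,40,0.045,0.007,0.27,0,0.001,0.003,40,0.045,0.007,0.3,0,0.001,0.003,40,0.045,0.007,0.3,0,0.001,0.003,40])

```text
clock: 27.2
position: [0.5024, -0.069, 0.2673]
orientation: [[-0.992, -0.13, -0.004], [-0.13, 0.992, 0.002], [0.004, 0.002, -1.0]]
ft_force: [0.7, -0.5, 0.9]
grip_width: 0.0336
```

```bash
python3 - <<'E'
from h import *
print(tost(pose()[1]),pose()[1][2],manip.state()["grip_width"],mv(st(0,22,175),Rx(-XS)))
d=manip.snapshot("wrist");cv2.imwrite("pics/w16.png",d["img"])
E
```

```text
[-1.38501354 16.34705006] 0.2673110648386907 0.03360888443418781 (array([-0.0034,  0.0109,  0.1846]), array([ 0.001 , -0.0018, -0.0037]))
```

View pics/w16.png

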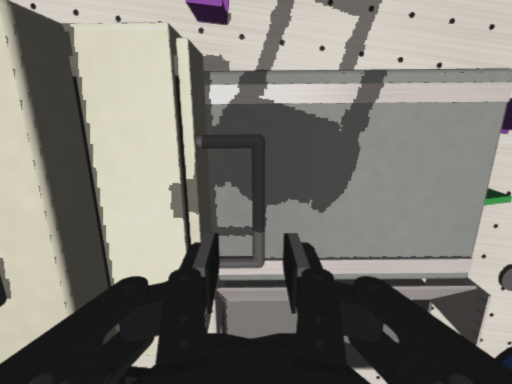

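apply_moves(steps=[-0.003,0.011,0.06,0,-0.002,-0.003,40,-0.003,0.011,0.12,0,-0.002,-0.003,40,-0.003,0.011,0.16,0,-0.002,-0.003,40,-0.003,0.011,0.183,0,-0.002,-0.003,40,-0.003,0.011,0.183,0,-0.002,-0.003,5,-0.003,0.011,0.183,0,-0.002,-0.003,5,-0.003,0.011,0.183,0,-0.002,-0.003,5,-0.003,0.011,0.183,0,-0.002,-0.003,5], force=30)

```text
clock: 28.05
position: [0.5065, -0.0627, 0.1806]
orientation: [[-0.99, -0.138, 0.01], [-0.138, 0.99, 0.001], [-0.01, -0.001, -1.0]]
ft_force: [0.5, -0.1, 3.6]
grip_width: 0.0083
```

apply_moves(steps=[0,0.01,0,0,0,0,5,0,0.03,0,0,0,0,5,0,0.055,0,0,0,0,5,0,0.08,0,0,0,0,5,0,0.105,0,0,0,0,5,0,0.13,0,0,0,0,5,0,0.15,0,0,0,0,5,0,0.16,0,0,0,0,5])

```text
clock: 28.85
position: [0.4952, 0.018, 0.1806]
orientation: [[-0.99, -0.139, 0.01], [-0.139, 0.99, 0.001], [-0.01, -0.0, -1.0]]
ft_force: [1.7, -2.7, 5.5]
grip_width: 0.0086
```

```bash
python3 - <<'E'
from h import *
print(tost(pose()[1]),pose()[1][2],manip.state()["grip_width"],manip.state()["ft_force"])
d=manip.snapshot("wrist");cv2.imwrite("pics/w17.png",d["img"])
E
```

```text
[  3.49694397 103.5138983 ] 0.18056138471917962 0.008612645648111674 [ 1.74194192 -2.68001002  5.53044487]
```

View pics/w17.png

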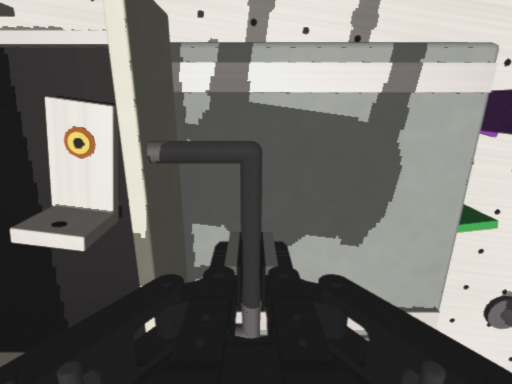

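apply_moves(steps=[0,0.01,0,0,0,0,5,0,0.03,0,0,0,0,5,0,0.055,0,0,0,0,5,0,0.08,0,0,0,0,5,0,0.105,0,0,0,0,5,0,0.13,0,0,0,0,5,0,0.16,0,0,0,0,5,0,0.185,0,0,0,0,5])

```text
clock: 29.7
position: [0.4825, 0.1095, 0.1806]
orientation: [[-0.99, -0.138, 0.011], [-0.138, 0.99, 0.001], [-0.011, -0.0, -1.0]]
ft_force: [2.6, -2.5, 5.8]
grip_width: 0.0087
```

apply_moves(steps=[0,0.025,0,0,0,0,5,0,0.05,0,0,0,0,5,0,0.075,0,0,0,0,5,0,0.1,0,0,0,0,5,0,0.125,0,0,0,0,5,0,0.15,0,0,0,0,5,0,0.17,0,0,0,0,5,0,0.182,0,0,0,0,5])

```text
clock: 30.5
position: [0.4698, 0.2, 0.1806]
orientation: [[-0.99, -0.139, 0.01], [-0.139, 0.99, 0.002], [-0.011, 0.001, -1.0]]
ft_force: [4.3, -2.7, 5.1]
grip_width: 0.0088
```

```bash
python3 - <<'E'
from h import *
print(tost(pose()[1]),pose()[1][2],manip.state()["grip_width"],manip.state()["ft_force"])
E
```

```text
[  3.33896126 287.24594633] 0.18057590851432567 0.008761658469528064 [ 4.3271824  -2.65685434  5.07508473]
```

apply_moves(steps=[0,0.01,0,0,0,0,5,0,0.02,0,0,0,0,5,0,0.02,0,0,0,0,40,0,0.02,0,0,0,0,40,0,0.02,0,0,0,0,40,0,0.02,-0.08,0,0,0,40,0,0.02,-0.16,0,0,0,40,0,0.02,-0.24,0,0,0,40])

```text
clock: 31.3
position: [0.4654, 0.208, 0.299]
orientation: [[-0.991, -0.137, 0.004], [-0.137, 0.991, 0.001], [-0.004, 0.0, -1.0]]
ft_force: [0.3, 0.8, -0.5]
grip_width: 0.0337
```

```bash
python3 - <<'E'
from h import *
print(tost(pose()[1]),pose()[1][2],mv(st(-10,130,400),Rx(-XS)))
E
```

```text
[9.79465301e-02 2.95781725e+02] 0.29902408359019245 (array([ 0.0195, -0.3315, -0.2021]), array([0.0002, 0.0017, 0.    ]))
```

apply_moves(steps=[0,-0.02,-0.09,0,0.001,0,0,0.01,-0.1,-0.15,0,0.001,0,0,0.0195,-0.2,-0.2,0,0.001,0,0,0.0195,-0.3,-0.2,0,0.001,0,0,0.0195,-0.33,-0.2,0,0.001,0,0,0.0195,-0.33,-0.2,0,0.001,0,0])

```text
clock: 31.9
position: [0.4788, 0.0408, 0.3984]
orientation: [[-0.991, -0.133, 0.004], [-0.133, 0.991, 0.001], [-0.004, 0.0, -1.0]]
ft_force: [-0.5, 0.4, -1.0]
grip_width: -0.0001
```

```bash
python3 - <<'E'
from h import *
import pickle
d=manip.snapshot("wrist");pickle.dump(d,open("w18.pkl","wb"));cv2.imwrite("pics/w18.png",cv2.resize(d["img"],None,fx=1.5,fy=1.5,interpolation=cv2.INTER_CUBIC))
E
```

```text
(no output)
```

View pics/w18.png

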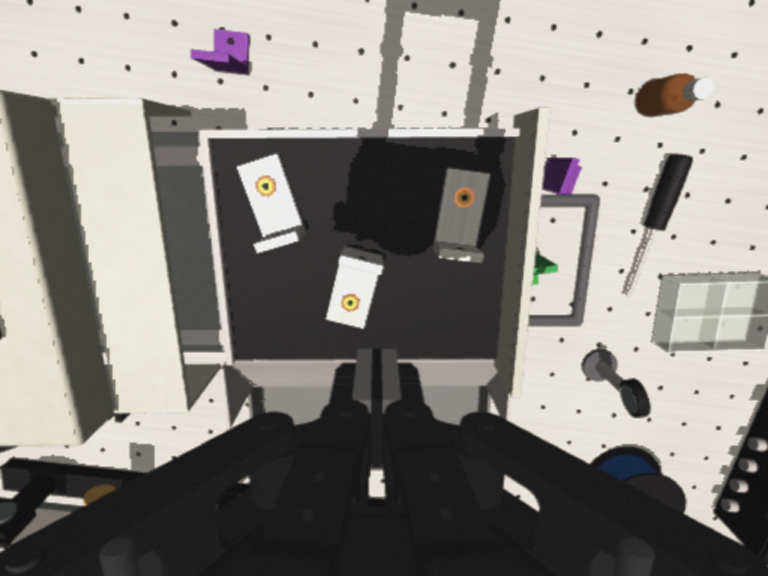

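The tray is out with all three brackets lying: C at (270,200), B at (355,290) and A at (463,210). I'll zoom for precise edges.

```bash
python3 - <<'E'
from h import *
import pickle
d=pickle.load(open("w18.pkl","rb"))
cv2.imwrite("pics/w18z.png",cv2.resize(d["img"][95:225,140:340],None,fx=4,fy=4,interpolation=cv2.INTER_CUBIC))
E
```

```text
(no output)
```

View pics/w18z.png

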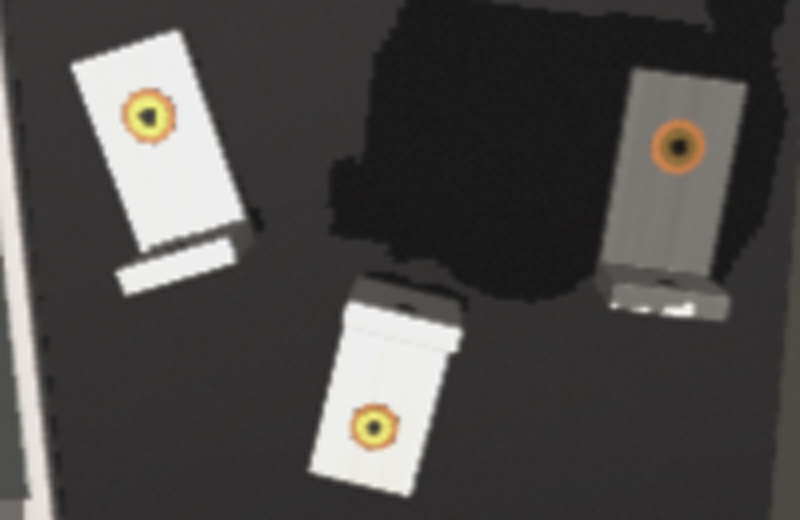

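```bash
python3 - <<'E'
from h import *
import pickle
d=pickle.load(open("w18.pkl","rb"))
Z=lambda p:(140+(p[0]+.5)/4-.5,95+(p[1]+.5)/4-.5)
for n,e,c in [("C",[(70,63),(180,30)],[(125,297),(237,262)]),("B",[(308,472),(412,497)],[(345,303),(463,328)]),("A",[(632,68),(747,85)],[(612,307),(727,321)])]:
    E=[ray(d,Z(p),.148)[:2] for p in e];C=[ray(d,Z(p),.18)[:2] for p in c]
    em=np.mean(E,0);cm=np.mean(C,0);u=(em-cm)/np.linalg.norm(em-cm)
    print(n,"end",em.round(4),tost(em).round(1),"cor",cm.round(4),tost(cm).round(1),"dir",u.round(3),"len",np.linalg.norm(em-cm).round(4),"widths",np.linalg.norm(E[1]-E[0]).round(4),np.linalg.norm(C[1]-C[0]).round(4), "edgeang",[np.degrees(np.arctan2(*(x[1]-x[0])[::-1])).round(1) for x in (E,C)])
E
```

```text
C end [ 0.422  -0.0678] [-80.9  28.6] cor [ 0.4861 -0.0391] [-13.4  48.2] dir [-0.913 -0.407] len 0.0703 widths 0.0365 0.0363 edgeang [np.float64(113.3), np.float64(114.9)]
B end [0.5578 0.0214] [65.9 98.3] cor [0.4882 0.0294] [ -1.9 115.7] dir [ 0.994 -0.113] len 0.07 widths 0.0373 0.0369 edgeang [np.float64(83.1), np.float64(85.3)]
A end [0.4075 0.1088] [-71.  205.5] cor [0.477  0.1097] [ -1.9 196.9] dir [-1.    -0.013] len 0.0696 widths 0.0369 0.0357 edgeang [np.float64(89.6), np.float64(90.5)]
```

```bash
python3 - <<'E'
from h import *
c=np.array([.4882,.0294]);v=np.array([.9937,-.112])
p=c-.024*v; print(mv([*p,.24],Rx(-v)),mv([*p,.162],Rx(-v)))
E
```

```text
(array([ 0.0319, -0.0169,  0.3161]), array([0.0008, 0.0014, 0.118 ])) (array([ 0.0324, -0.0171,  0.4721]), array([0.0008, 0.0014, 0.118 ]))
```

apply_moves(steps=[0.01,-0.005,0.09,0,0.001,0.06,0,0.02,-0.01,0.18,0,0.001,0.118,0,0.032,-0.017,0.26,0,0.001,0.118,0,0.032,-0.017,0.316,0,0.001,0.118,0,0.032,-0.017,0.316,0,0.001,0.118,0,0.032,-0.017,0.316,0,0.001,0.118,0])

```text
clock: 32.55
position: [0.4645, 0.0339, 0.2405]
orientation: [[-0.994, 0.108, 0.001], [0.108, 0.994, 0.002], [-0.0, 0.002, -1.0]]
ft_force: [0.2, -0.1, -0.2]
grip_width: 0.0001
```

```bash
python3 - <<'E'
from h import *
c=np.array([.4882,.0294]);v=np.array([.9937,-.112])
p=c-.024*v; print(pose()[1],mv([*p,.162],Rx(-v)))
d=manip.snapshot("wrist");cv2.imwrite("pics/w19.png",d["img"])
E
```

```text
[0.46453262 0.03391274 0.24046223] (array([ 0.    , -0.0039,  0.1569]), array([0.0008, 0.0002, 0.0021]))
```

View pics/w19.png

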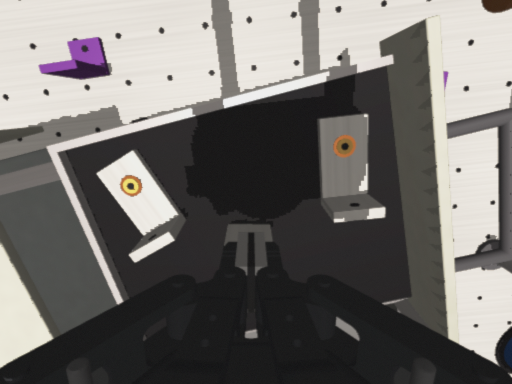

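B's standing leg is directly ahead of the fingers at (250,228). Down, then push.

apply_moves(steps=[0,-0.004,0.07,0,0,0.002,0,0,-0.004,0.13,0,0,0.002,0,0,-0.004,0.156,0,0,0.002,0,0,-0.004,0.156,0,0,0.002,0,0,-0.004,0.156,0,0,0.002,0])

```text
clock: 33.1
position: [0.4663, 0.0313, 0.1644]
orientation: [[-0.994, 0.113, 0.005], [0.113, 0.994, 0.001], [-0.004, 0.002, -1.0]]
ft_force: [-0.1, -0.5, -0.0]
grip_width: 0.0
```

apply_moves(steps=[-0.02,0,0,0,0,0,0,-0.04,0,0,0,0,0,0,-0.06,0,0,0,0,0,0,-0.08,0,0,0,0,0,0,-0.1,0,0,0,0,0,0,-0.12,0,0,0,0,0,0,-0.14,0,0,0,0,0,0,-0.15,0,0,0,0,0,0])

```text
clock: 33.9
position: [0.5405, 0.0224, 0.1626]
orientation: [[-0.994, 0.113, 0.002], [0.113, 0.994, 0.001], [-0.002, 0.001, -1.0]]
ft_force: [-0.1, -0.3, 0.4]
grip_width: 0.0001
```

```bash
python3 - <<'E'
from h import *
print(tost(pose()[1]),pose()[1][2],manip.state()["ft_force"])
d=manip.snapshot("wrist");cv2.imwrite("pics/w20.png",d["img"])
d=manip.snapshot("scene");cv2.imwrite("pics/s20.png",cv2.resize(d["img"][100:300,110:320],None,fx=3,fy=3,interpolation=cv2.INTER_CUBIC))
E
```

```text
[ 48.92568254 101.64936155] 0.16255069029578495 [-0.06902048 -0.2839834   0.41363718]
```

View pics/w20.png

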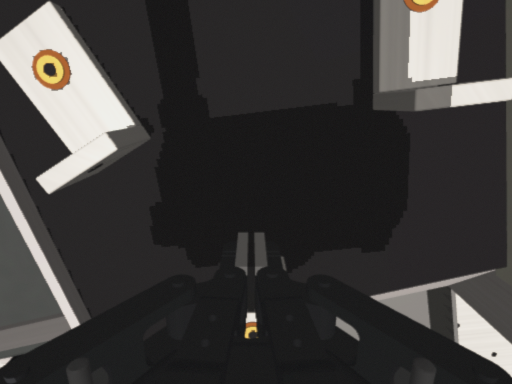

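View pics/s20.png

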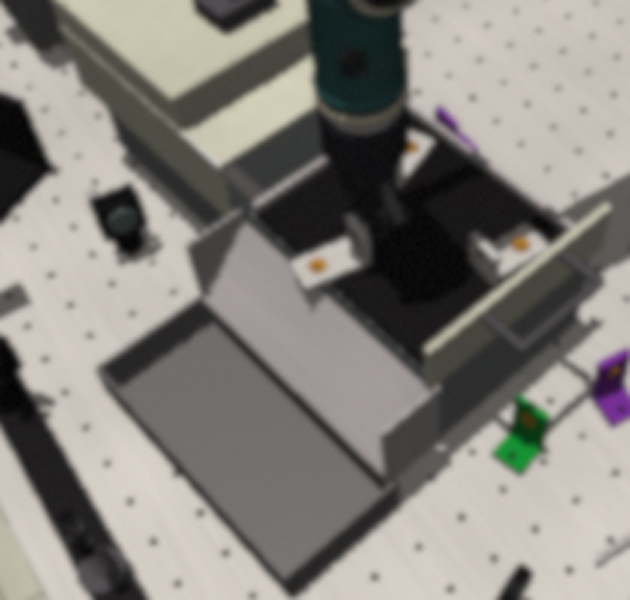

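B overhangs the chute at (325,262) in the scene crop. I'll keep pushing.

apply_moves(steps=[-0.02,0,0,0,0,0,0,-0.04,0,0,0,0,0,0,-0.06,0,0,0,0,0,0,-0.08,0,0,0,0,0,0,-0.095,0,0,0,0,0,0,-0.095,0,0,0,0,0,0])

```text
clock: 34.6
position: [0.5879, 0.017, 0.1629]
orientation: [[-0.994, 0.113, 0.003], [0.113, 0.994, 0.001], [-0.003, 0.001, -1.0]]
ft_force: [0.0, -0.1, -0.0]
grip_width: 0.0002
```

```bash
python3 - <<'E'
from h import *
print(tost(pose()[1]),pose()[1][2],manip.state()["ft_force"])
d=manip.snapshot("scene");cv2.imwrite("pics/s21.png",cv2.resize(d["img"][100:300,110:320],None,fx=3,fy=3,interpolation=cv2.INTER_CUBIC))
E
```

```text
[95.13252927 89.82672326] 0.16286486130057223 [ 0.03263008 -0.14812945 -0.03598649]
```

View pics/s21.png

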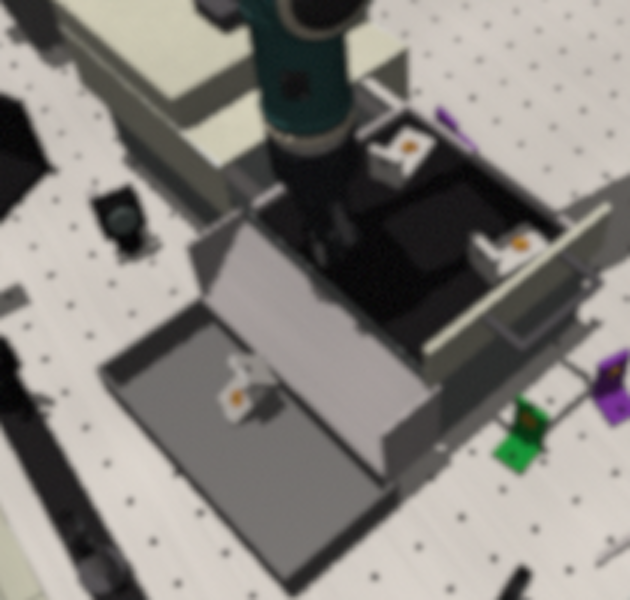

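B is in the bin at (245,390). C is next: a drag from the inside of its standing leg.

```bash
python3 - <<'E'
from h import *
c=np.array([.4861,-.0391]);v=np.array([.913,.407]); v/=np.linalg.norm(v)
p=c-.026*v; print(mv([*p,.24],Rx(-v)),mv([*p,.168],Rx(-v)))
E
```

```text
(array([ 0.2325, -0.1608, -0.1553]), array([ 0.0004,  0.001 , -0.2543])) (array([ 0.2327, -0.161 , -0.0113]), array([ 0.0004,  0.001 , -0.2543]))
```

apply_moves(steps=[0.01,0,-0.09,0,0,0,0,0.05,-0.03,-0.16,0,0,-0.05,0,0.12,-0.08,-0.17,0,0,-0.12,0,0.19,-0.13,-0.17,0,0,-0.19,0,0.2325,-0.161,-0.16,0,0,-0.254,0,0.2325,-0.161,-0.155,0,0.001,-0.254,0,0.2325,-0.161,-0.155,0,0.001,-0.254,0])

```text
clock: 35.35
position: [0.4612, -0.0498, 0.2397]
orientation: [[-0.915, -0.404, 0.0], [-0.404, 0.915, 0.001], [-0.001, 0.001, -1.0]]
ft_force: [0.5, 0.4, -0.1]
grip_width: 0.0
```

```bash
python3 - <<'E'
from h import *
c=np.array([.4861,-.0391]);v=np.array([.913,.407]); v/=np.linalg.norm(v)
p=c-.026*v; print(pose()[1],mv([*p,.168],Rx(-v)))
d=manip.snapshot("wrist");cv2.imwrite("pics/w22.png",d["img"])
E
```

```text
[ 0.46119146 -0.04977147  0.23974909] (array([-0.0021, -0.0009,  0.1435]), array([ 0.0004,  0.0003, -0.0015]))
```

View pics/w22.png

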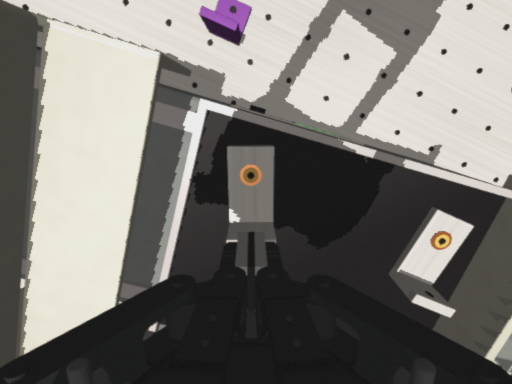

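C is aligned under the fingers at column 250 and A is undisturbed. Down, then drag.

apply_moves(steps=[-0.002,-0.001,0.07,0,0,0,0,-0.002,-0.001,0.12,0,0,0,0,-0.002,-0.001,0.1435,0,0,0,0,-0.002,-0.001,0.1435,0,0,0,0,-0.002,-0.001,0.1435,0,0,0,0])

```text
clock: 35.9
position: [0.4638, -0.0495, 0.1688]
orientation: [[-0.913, -0.407, 0.001], [-0.407, 0.913, 0.001], [-0.001, 0.0, -1.0]]
ft_force: [0.8, -0.4, 0.5]
grip_width: 0.0002
```

apply_moves(steps=[-0.015,0,0,0,0,0,0,-0.035,0,0,0,0,0,0,-0.055,0,0,0,0,0,0,-0.075,0,0,0,0,0,0,-0.095,0,0,0,0,0,0,-0.115,0,0,0,0,0,0,-0.135,0,0,0,0,0,0,-0.15,0,0,0,0,0,0])

```text
clock: 36.7
position: [0.5323, -0.0188, 0.1681]
orientation: [[-0.913, -0.407, -0.0], [-0.407, 0.913, 0.001], [-0.0, 0.001, -1.0]]
ft_force: [-0.4, -1.0, 0.7]
grip_width: -0.0
```

```bash
python3 - <<'E'
from h import *
print(tost(pose()[1]),pose()[1][2],manip.state()["ft_force"])
d=manip.snapshot("wrist");cv2.imwrite("pics/w23.png",d["img"])
E
```

```text
[35.1798577  61.98666595] 0.16807879378975 [-0.39403342 -1.00014086  0.73841416]
```

View pics/w23.png

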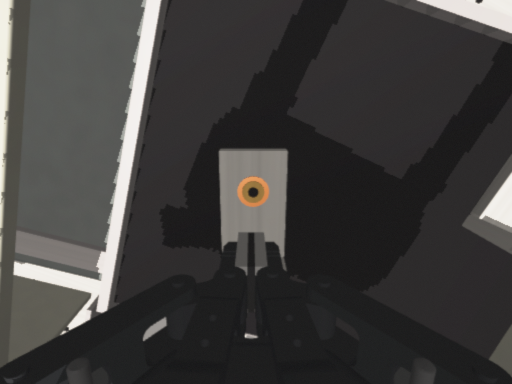

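C follows cleanly. A bit more, then I go around behind its free end.

apply_moves(steps=[-0.02,0,0,0,0,0,0,-0.04,0,0,0,0,0,0,-0.06,0,0,0,0,0,0,-0.066,0,0,0,0,0,0,-0.06,0,-0.05,0,0,0,0,0.02,0,-0.06,0,0,0,0,0.08,0,-0.06,0,0,0,0,0.08,0,-0.06,0,0,0,0])

```text
clock: 37.55
position: [0.4922, -0.0363, 0.1981]
orientation: [[-0.914, -0.406, -0.002], [-0.406, 0.914, 0.0], [0.001, 0.001, -1.0]]
ft_force: [0.9, -0.3, 0.3]
grip_width: -0.0002
```

```bash
python3 - <<'E'
from h import *
print(pose()[1],tost(pose()[1]),pose()[1][2],manip.state()["ft_force"])
d=manip.snapshot("wrist");cv2.imwrite("pics/w24.png",d["img"])
d=manip.snapshot("scene");cv2.imwrite("pics/s24.png",cv2.resize(d["img"][100:300,110:320],None,fx=3,fy=3,interpolation=cv2.INTER_CUBIC))
E
```

```text
[ 0.4921779  -0.03627042  0.19805682] [-6.99330587 50.16687924] 0.19805682195992416 [ 0.92300834 -0.33017589  0.25379302]
```

View pics/w24.png

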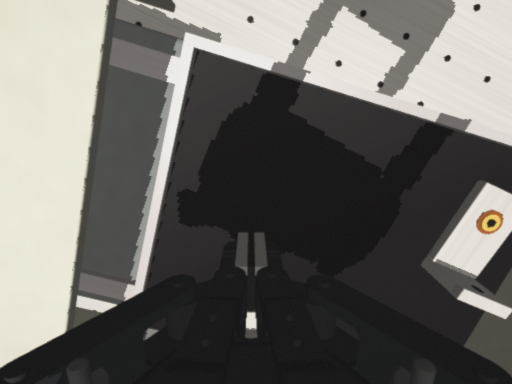

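View pics/s24.png

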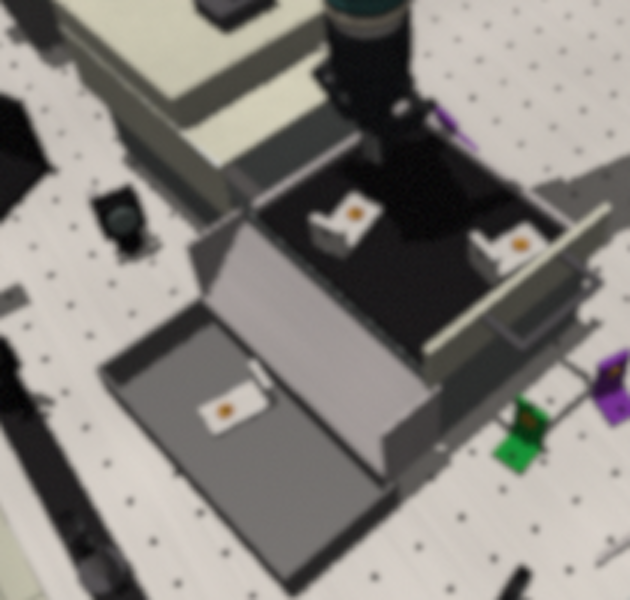

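C's corner is near the open edge at (335,235) in the scene crop, and the fingers are behind its free end. Down, then push it off.

apply_moves(steps=[0,0,0.04,0,0,0,0,0,0,0.075,0,0,0,0,0,0,0.087,0,0,0,0,0,0,0.087,0,0,0,0,0,0,0.087,0,0,0,0])

```text
clock: 38.15
position: [0.4958, -0.0353, 0.1552]
orientation: [[-0.913, -0.407, 0.001], [-0.407, 0.913, 0.001], [-0.001, 0.0, -1.0]]
ft_force: [-0.8, -0.2, 1.0]
grip_width: -0.0
```

apply_moves(steps=[-0.02,0,0,0,0,0,0,-0.04,0,0,0,0,0,0,-0.06,0,0,0,0,0,0,-0.08,0,0,0,0,0,0,-0.1,0,0,0,0,0,0,-0.12,0,0,0,0,0,0,-0.14,0,0,0,0,0,0,-0.15,0,0,0,0,0,0])

```text
clock: 38.95
position: [0.5646, -0.0045, 0.1547]
orientation: [[-0.913, -0.407, 0.001], [-0.407, 0.913, 0.001], [-0.001, 0.001, -1.0]]
ft_force: [-0.6, 0.4, -0.5]
grip_width: 0.0001
```

```bash
python3 - <<'E'
from h import *
print(pose()[1],tost(pose()[1]),pose()[1][2],manip.state()["ft_force"])
d=manip.snapshot("scene");cv2.imwrite("pics/s25.png",cv2.resize(d["img"][100:300,110:320],None,fx=3,fy=3,interpolation=cv2.INTER_CUBIC))
E
```

```text
[ 0.56455277 -0.00447189  0.15471596] [69.06522337 71.71609338] 0.15471595917927264 [-0.57381917  0.35772316 -0.52286439]
```

View pics/s25.png

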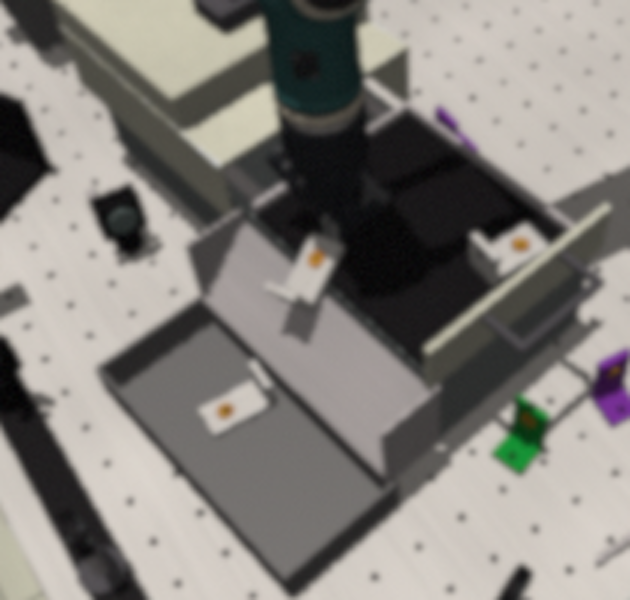

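C is tipping over the edge. I'll push it the rest of the way.

apply_moves(steps=[-0.02,0,0,0,0,0,0,-0.04,0,0,0,0,0,0,-0.055,0,0,0,0,0,0,-0.055,0,0,0,0,0,0,-0.055,0,0,0,0,0,0])

```text
clock: 39.5
position: [0.5886, 0.0063, 0.1546]
orientation: [[-0.913, -0.407, -0.0], [-0.407, 0.913, 0.001], [0.0, 0.001, -1.0]]
ft_force: [-0.1, 0.1, -0.0]
grip_width: -0.0
```

```bash
python3 - <<'E'
from h import *
print(pose()[1],tost(pose()[1]),pose()[1][2],manip.state()["ft_force"])
d=manip.snapshot("scene");cv2.imwrite("pics/s26.png",cv2.resize(d["img"][100:300,110:320],None,fx=3,fy=3,interpolation=cv2.INTER_CUBIC))
c=np.array([.477,.1097]);v=np.array([1.,.008]); v/=np.linalg.norm(v)
p=c-.026*v; print(mv([*p,.24],Rx(-v)),mv([*p,.168],Rx(-v)))
E
```

```text
[0.58857913 0.00628803 0.15462828] [94.34245586 79.07160753] 0.1546282833307895 [-0.07087628  0.11327773 -0.01401064]
(array([ 0.1668,  0.3006, -0.1706]), array([ 0.0004, -0.0002,  0.1962])) (array([ 0.1668,  0.3004, -0.0266]), array([ 0.0004, -0.0002,  0.1962]))
```

View pics/s26.png

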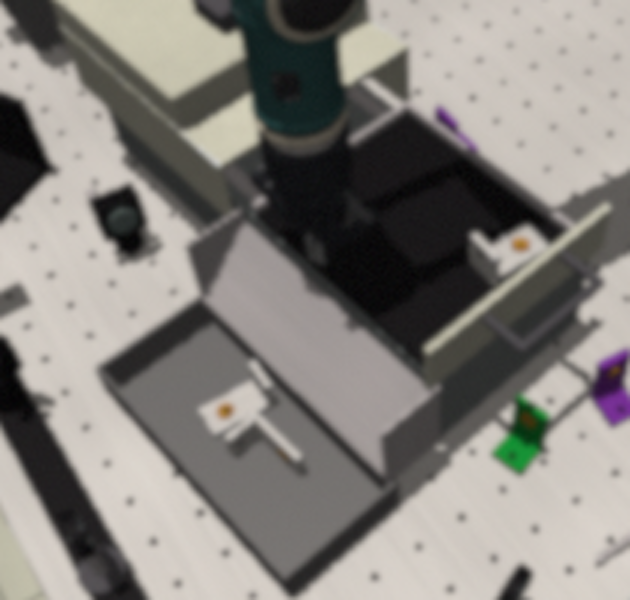

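C is in the bin at (280,440). A is next.

apply_moves(steps=[0.01,0,-0.09,0,0,0,0,0.03,0.05,-0.17,0,0,0.05,0,0.08,0.13,-0.19,0,0,0.1,0,0.12,0.21,-0.19,0,0,0.16,0,0.166,0.3,-0.18,0,0,0.196,0,0.167,0.3,-0.17,0,0,0.196,0,0.167,0.3,-0.17,0,0,0.196,0])

```text
clock: 40.25
position: [0.4499, 0.1095, 0.2392]
orientation: [[-1.0, -0.011, -0.0], [-0.011, 1.0, 0.0], [0.0, 0.0, -1.0]]
ft_force: [-0.1, 0.1, 0.1]
grip_width: -0.0002
```

```bash
python3 - <<'E'
from h import *
c=np.array([.477,.1097]);v=np.array([1.,.008]); v/=np.linalg.norm(v)
p=c-.026*v; print(pose()[1],mv([*p,.168],Rx(-v)))
d=manip.snapshot("wrist");cv2.imwrite("pics/w27.png",d["img"])
E
```

```text
[0.44988962 0.10946121 0.2392481 ] (array([-0.0023, -0.    ,  0.1425]), array([ 0.0001, -0.0002,  0.0015]))
```

View pics/w27.png

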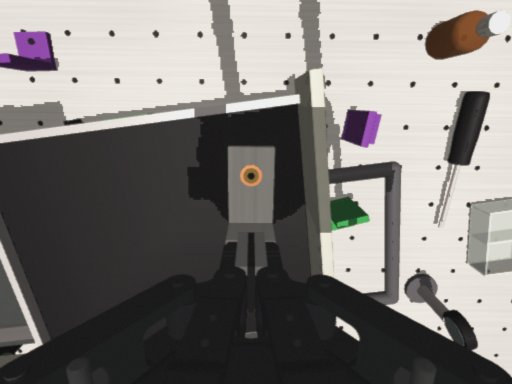

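A is aligned at column 251. Down, then drag.

apply_moves(steps=[-0.002,0,0.07,0,0,0,0,-0.002,0,0.12,0,0,0,0,-0.002,0,0.1425,0,0,0,0,-0.002,0,0.1425,0,0,0,0,-0.002,0,0.1425,0,0,0,0])

```text
clock: 40.8
position: [0.4533, 0.1089, 0.1693]
orientation: [[-1.0, -0.008, 0.001], [-0.008, 1.0, 0.001], [-0.001, 0.001, -1.0]]
ft_force: [-0.4, -0.1, 0.7]
grip_width: 0.0003
```

apply_moves(steps=[-0.015,0,0,0,0,0,0,-0.035,0,0,0,0,0,0,-0.055,0,0,0,0,0,0,-0.075,0,0,0,0,0,0,-0.095,0,0,0,0,0,0,-0.115,0,0,0,0,0,0,-0.135,0,0,0,0,0,0,-0.15,0,0,0,0,0,0])

```text
clock: 41.6
position: [0.5282, 0.1099, 0.1685]
orientation: [[-1.0, -0.008, -0.0], [-0.008, 1.0, 0.001], [0.0, 0.001, -1.0]]
ft_force: [-1.6, -0.2, 1.1]
grip_width: -0.0001
```

apply_moves(steps=[-0.015,0,0,0,0,0,0,-0.03,0,0,0,0,0,0,-0.04,0,0,0,0,0,0,-0.04,0,0,0,0,0,0,-0.034,0,-0.05,0,0,0,0,0.04,0,-0.06,0,0,0,0,0.106,0,-0.06,0,0,0,0,0.106,0,-0.06,0,0,0,0])

```text
clock: 42.4
position: [0.4704, 0.1093, 0.198]
orientation: [[-1.0, -0.009, -0.003], [-0.009, 1.0, 0.001], [0.003, 0.001, -1.0]]
ft_force: [0.7, -0.5, -0.4]
grip_width: -0.0
```

```bash
python3 - <<'E'
from h import *
print(pose()[1],tost(pose()[1]),pose()[1][2],manip.state()["ft_force"])
d=manip.snapshot("wrist");cv2.imwrite("pics/w28.png",d["img"])
d=manip.snapshot("scene");cv2.imwrite("pics/s28.png",cv2.resize(d["img"][100:300,110:320],None,fx=3,fy=3,interpolation=cv2.INTER_CUBIC))
E
```

```text
[0.47036486 0.10929906 0.19802579] [ -8.59160177 197.35290929] 0.19802578692333336 [ 0.74689761 -0.5272692  -0.42336838]
```

View pics/w28.png

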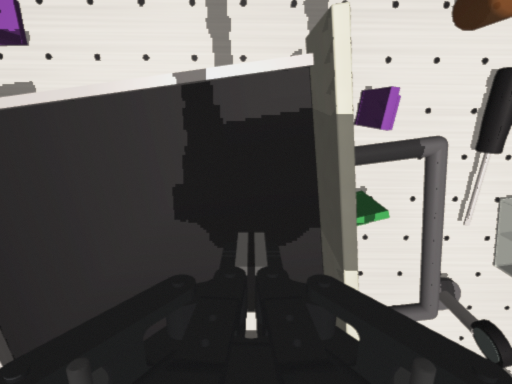

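View pics/s28.png

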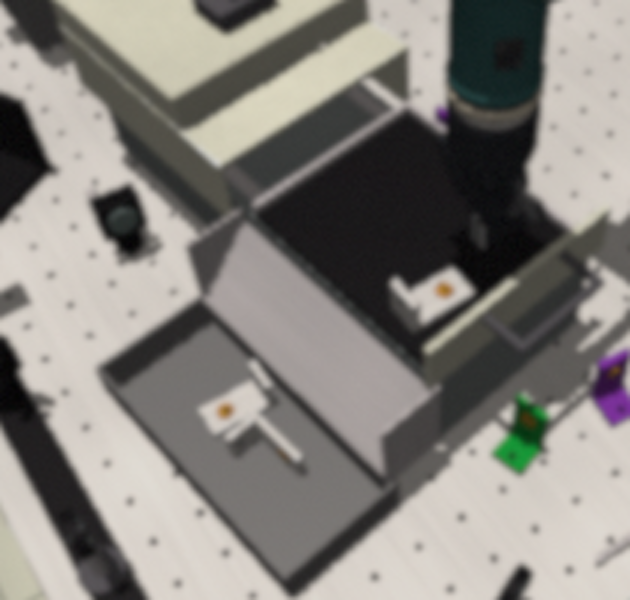

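apply_moves(steps=[0,0,0.04,0,0,0,0,0,0,0.075,0,0,0,0,0,0,0.087,0,0,0,0,0,0,0.087,0,0,0,0,0,0,0.087,0,0,0,0])

```text
clock: 43.0
position: [0.4751, 0.1095, 0.1556]
orientation: [[-1.0, -0.008, 0.001], [-0.008, 1.0, 0.001], [-0.001, 0.001, -1.0]]
ft_force: [-0.4, -0.6, -0.4]
grip_width: -0.0001
```

apply_moves(steps=[-0.02,0,0,0,0,0,0,-0.04,0,0,0,0,0,0,-0.06,0,0,0,0,0,0,-0.08,0,0,0,0,0,0,-0.1,0,0,0,0,0,0,-0.12,0,0,0,0,0,0,-0.14,0,0,0,0,0,0,-0.15,0,0,0,0,0,0])

```text
clock: 43.8
position: [0.5506, 0.1101, 0.155]
orientation: [[-1.0, -0.008, 0.001], [-0.008, 1.0, 0.001], [-0.001, 0.001, -1.0]]
ft_force: [0.3, 0.2, 1.1]
grip_width: 0.0002
```

apply_moves(steps=[-0.02,0,0,0,0,0,0,-0.04,0,0,0,0,0,0,-0.055,0,0,0,0,0,0,-0.055,0,0,0,0,0,0,-0.055,0,0,0,0,0,0])

```text
clock: 44.3
position: [0.5767, 0.1103, 0.1549]
orientation: [[-1.0, -0.008, -0.001], [-0.008, 1.0, 0.001], [0.001, 0.001, -1.0]]
ft_force: [-0.0, -0.2, -0.1]
grip_width: -0.0004
```

```bash
python3 - <<'E'
from h import *
print(pose()[1],tost(pose()[1]),pose()[1][2],manip.state()["ft_force"])
d=manip.snapshot("scene");cv2.imwrite("pics/s29.png",cv2.resize(d["img"][100:300,110:320],None,fx=3,fy=3,interpolation=cv2.INTER_CUBIC))
E
```

```text
[0.57666729 0.11029797 0.15487528] [ 96.83925893 183.73165056] 0.1548752776012582 [-0.02106719 -0.20603212 -0.14564313]
```

View pics/s29.png

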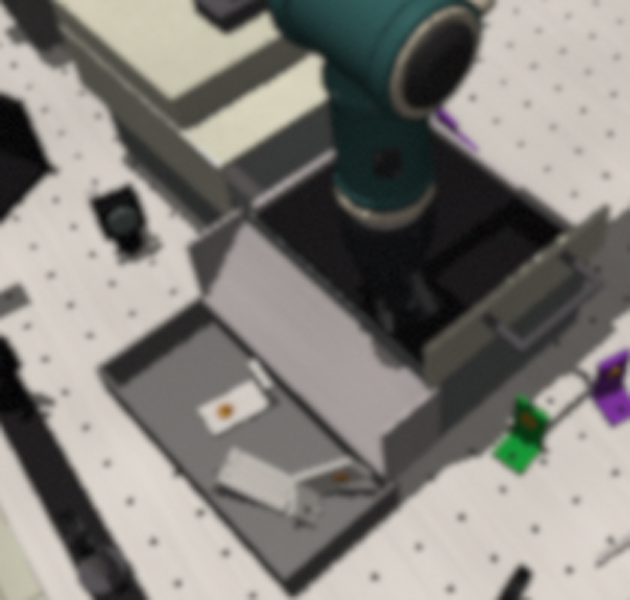

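All three have dropped. I'll lift and look at the bin from above.

apply_moves(steps=[0.02,0,-0.09,0,0,0,0,0.02,0,-0.19,0,0,0,0,0.02,0,-0.29,0,0,0,0,0.02,0,-0.38,0,0,0,0,-0.08,0,-0.4,0,0,0,0,-0.16,0,-0.4,0,0,0,0,-0.16,0,-0.4,0,0,0,0,-0.16,0,-0.4,0,0,0,0])

```text
clock: 45.15
position: [0.6565, 0.1108, 0.3534]
orientation: [[-1.0, -0.008, -0.003], [-0.008, 1.0, 0.0], [0.003, 0.001, -1.0]]
ft_force: [-0.5, 0.7, 0.4]
grip_width: 0.0002
```

```bash
python3 - <<'E'
from h import *
import pickle
print(pose()[1])
d=manip.snapshot("wrist");pickle.dump(d,open("w30.pkl","wb"));cv2.imwrite("pics/w30.png",cv2.resize(d["img"],None,fx=1.5,fy=1.5,interpolation=cv2.INTER_CUBIC))
d=manip.snapshot("top");cv2.imwrite("pics/t30.png",cv2.resize(d["img"][80:260,200:350],None,fx=3,fy=3,interpolation=cv2.INTER_CUBIC))
E
```

```text
[0.65645335 0.11075531 0.35344883]
```

View pics/w30.png

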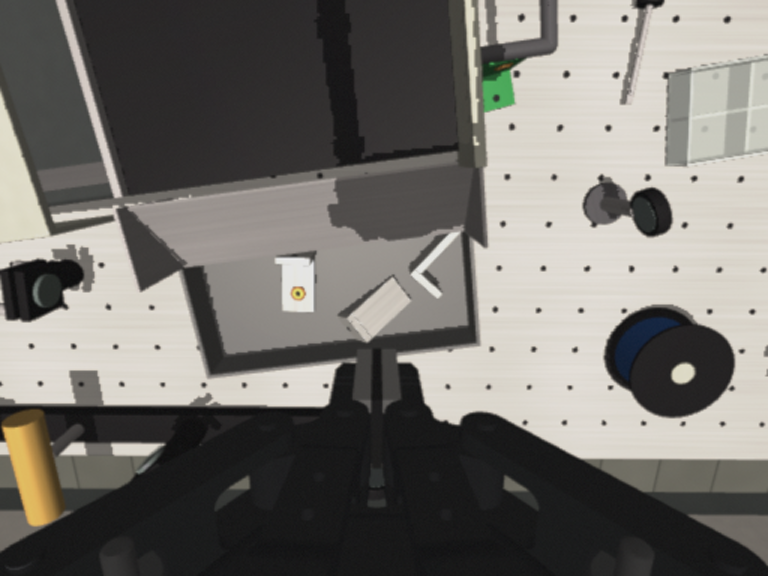

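View pics/t30.png

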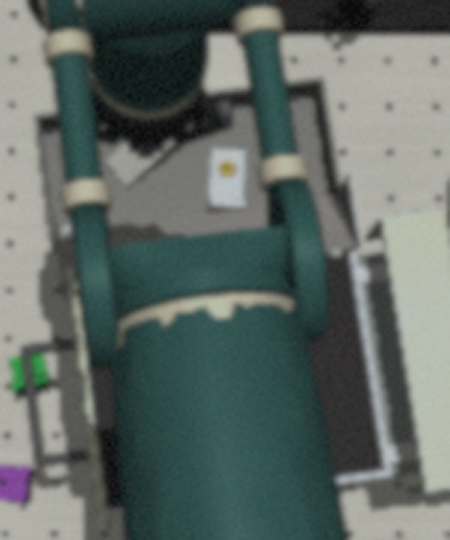

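All three brackets lie on the bin floor: (297,285), (378,308) and one with its corner at (413,273). The deck is empty. I'll now push the tray home.

```bash
python3 - <<'E'
from h import *
print(mv(st(0,297,300),Rx(-XS)),mv(st(0,297,265),Rx(-XS)))
E
```

```text
(array([0.379 , 0.1998, 0.1098]), array([ 0.0004, -0.0008, -0.0618])) (array([0.3789, 0.1997, 0.1798]), array([ 0.0004, -0.0008, -0.0618]))
```

apply_moves(steps=[0.08,0.04,0,0,0,-0.02,40,0.17,0.09,0.03,0,0,-0.04,40,0.25,0.13,0.06,0,0,-0.062,40,0.33,0.17,0.1,0,0,-0.062,40,0.379,0.2,0.15,0,0,-0.062,40,0.379,0.2,0.18,0,0,-0.062,40,0.379,0.2,0.18,0,0,-0.062,40])

```text
clock: 45.95
position: [0.4637, 0.2088, 0.263]
orientation: [[-0.99, -0.139, -0.003], [-0.139, 0.99, -0.001], [0.003, -0.0, -1.0]]
ft_force: [-0.3, -0.9, -0.1]
grip_width: 0.0341
```

```bash
python3 - <<'E'
from h import *
print(tost(pose()[1]),pose()[1][2],manip.state()["grip_width"],mv(st(0,297,175),Rx(-XS)))
d=manip.snapshot("wrist");cv2.imwrite("pics/w31.png",d["img"])
E
```

```text
[ -1.51464257 296.82040274] 0.263021374652607 0.03410225755337899 (array([-0.0036,  0.0004,  0.176 ]), array([-0.0002, -0.0015,  0.001 ]))
```

View pics/w31.png

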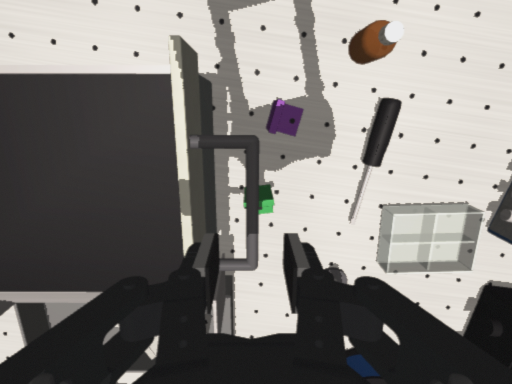

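The deck is empty and the bar at column 252 is centred. I'll grip it and push.

apply_moves(steps=[-0.003,0,0.06,0,-0.001,0.001,40,-0.003,0,0.11,0,-0.001,0.001,40,-0.003,0,0.15,0,-0.001,0.001,40,-0.003,0,0.174,0,-0.001,0.001,40,-0.003,0,0.174,0,-0.001,0.001,5,-0.003,0,0.174,0,-0.001,0.001,5,-0.003,0,0.174,0,-0.001,0.001,5,-0.003,0,0.174,0,-0.001,0.001,5], force=30)

```text
clock: 46.8
position: [0.4688, 0.2096, 0.179]
orientation: [[-0.991, -0.136, 0.004], [-0.136, 0.991, 0.001], [-0.004, 0.001, -1.0]]
ft_force: [1.7, -0.7, -3.3]
grip_width: 0.0087
```

apply_moves(steps=[0,-0.02,0,0,0,0,5,0,-0.05,0,0,0,0,5,0,-0.08,0,0,0,0,5,0,-0.11,0,0,0,0,5,0,-0.14,0,0,0,0,5,0,-0.17,0,0,0,0,5,0,-0.2,0,0,0,0,5,0,-0.23,0,0,0,0,5])

```text
clock: 47.6
position: [0.4848, 0.0946, 0.179]
orientation: [[-0.991, -0.135, 0.005], [-0.135, 0.991, 0.002], [-0.005, 0.001, -1.0]]
ft_force: [3.5, 4.2, -3.2]
grip_width: 0.0085
```

apply_moves(steps=[0,-0.03,0,0,0,0,5,0,-0.06,0,0,0,0,5,0,-0.09,0,0,0,0,5,0,-0.12,0,0,0,0,5,0,-0.15,0,0,0,0,5,0,-0.18,0,0,0,0,5,0,-0.21,0,0,0,0,5,0,-0.23,0,0,0,0,5])

```text
clock: 48.4
position: [0.5007, -0.0198, 0.179]
orientation: [[-0.991, -0.134, 0.006], [-0.134, 0.991, 0.002], [-0.006, 0.001, -1.0]]
ft_force: [5.5, 4.2, -2.9]
grip_width: 0.0087
```

```bash
python3 - <<'E'
from h import *
print(tost(pose()[1]),pose()[1][2],manip.state()["grip_width"],manip.state()["ft_force"])
E
```

```text
[ 3.7218762  65.33826897] 0.1789929449290779 0.008690158521061945 [ 5.53295015  4.24284519 -2.94772812]
```

apply_moves(steps=[0,-0.02,0,0,0,0,5,0,-0.04,0,0,0,0,5,0,-0.06,0,0,0,0,5,0,-0.075,0,0,0,0,5,0,-0.083,0,0,0,0,5,0,-0.083,0,0,0,0,5])

```text
clock: 49.0
position: [0.5065, -0.0612, 0.179]
orientation: [[-0.991, -0.134, 0.007], [-0.134, 0.991, 0.0], [-0.007, -0.001, -1.0]]
ft_force: [7.5, 0.3, -4.3]
grip_width: 0.0088
```

apply_moves(steps=[0,-0.004,0,0,0,0,5,0,-0.008,0,0,0,0,5,0,-0.012,0,0,0,0,5,0,-0.012,0,0,0,0,5])

```text
clock: 49.4
position: [0.5068, -0.0634, 0.179]
orientation: [[-0.991, -0.134, 0.006], [-0.134, 0.991, 0.007], [-0.006, 0.006, -1.0]]
ft_force: [6.0, 12.5, -0.7]
grip_width: 0.0087
```

At the stop again, with the same position (-0.0634) as the first time and rising force. One more small push, then release.

apply_moves(steps=[0,-0.004,0,0,0,0,5,0,-0.004,0,0,0,0,5,0,0.006,0,0,0,0,5,0,0.006,0,0,0,0,40,0,0.006,0,0,0,0,40,0,0.006,0,0,0,0,40,0,0.006,-0.07,0,0,0,40,0,0.006,-0.16,0,0,0,40])

```text
clock: 50.2
position: [0.5022, -0.0627, 0.2557]
orientation: [[-0.991, -0.135, -0.006], [-0.135, 0.991, 0.002], [0.005, 0.003, -1.0]]
ft_force: [0.5, 0.1, 0.4]
grip_width: 0.0343
```

apply_moves(steps=[0,0,-0.1,0,0,0,40,0,0,-0.2,0,0,0,40,0.05,0.05,-0.3,0,0,0,40,0.05,0.15,-0.3,0,0,0,40,0.05,0.25,-0.3,0,0,0,40,0.05,0.35,-0.3,0,0,0,40,0.05,0.35,-0.3,0,0,0,40,0.05,0.35,-0.3,0,0,0,40])

```text
clock: 51.0
position: [0.4556, 0.1081, 0.408]
orientation: [[-0.99, -0.139, 0.002], [-0.139, 0.99, 0.0], [-0.002, 0.0, -1.0]]
ft_force: [-0.6, -0.7, 0.4]
grip_width: 0.034
```

```bash
python3 - <<'E'
from h import *
print(tost(pose()[1]),pose()[1][2],manip.state()["ft_force"])
d=manip.snapshot("wrist");cv2.imwrite("pics/w32.png",d["img"])
print([tost(ray(d,uv,.184)) for uv in ((100,100),)])
d=manip.snapshot("scene");cv2.imwrite("pics/s32.png",cv2.resize(d["img"][50:300,80:320],None,fx=2.4,fy=2.4,interpolation=cv2.INTER_CUBIC))
d=manip.snapshot("top");cv2.imwrite("pics/t32.png",d["img"])
E
```

```text
[-23.36832663 198.19919662] 0.40798214454780696 [-0.63875012 -0.6840999   0.38366367]
[array([-101.58987229,   23.58769245])]
```

View pics/w32.png

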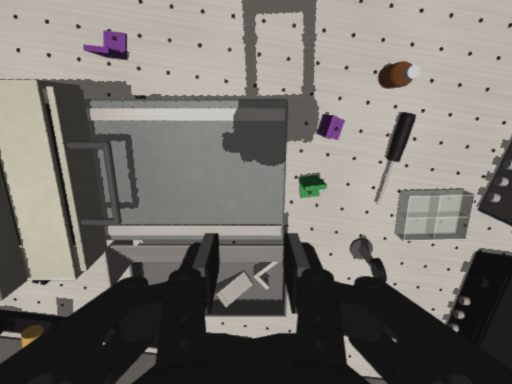

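View pics/s32.png

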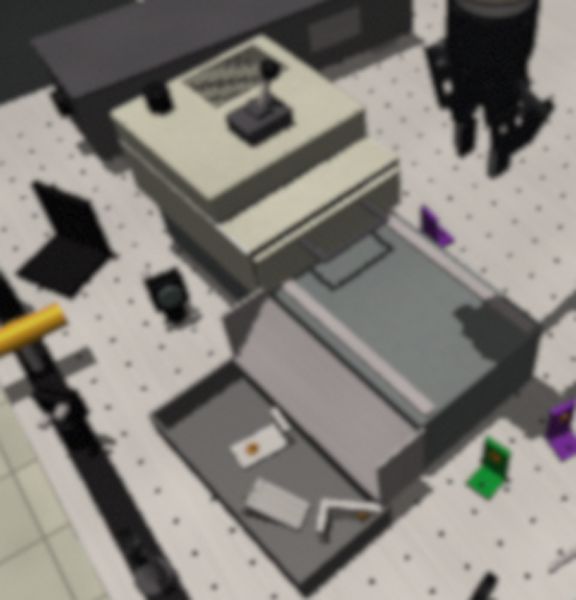

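View pics/t32.png

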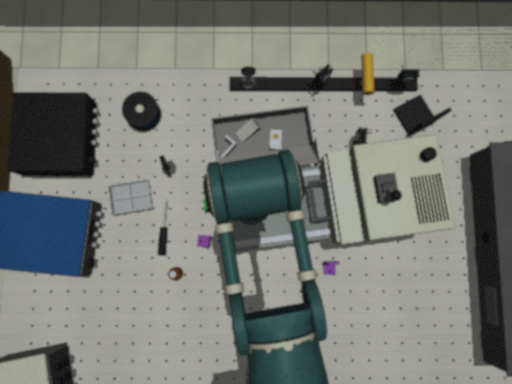

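```bash
python3 - <<'E'
from h import *
d=manip.snapshot("wrist")
im=d["img"];print(im[180,95:130].mean(1).astype(int))
for u in (105,117): print(tost(ray(d,(u,180),.184)))
t=manip.snapshot("top");print(tost(ray(t,(200+585/3,95.+100),.328)))
E
```

```text
[ 50  49  51  54  57  60  59  60  66 105 117 118 117 107  85  77  81  84
  75  65  55  47  67 104 116 117 117 117 117 117 118 119 118 118 118]
[-6.78773233 13.47820397]
[-6.72431714 28.47239846]
[ -27.28372169 -146.06011787]
```

The bar is centred at y of about 23 mm, which is the nominal home position. The shutter is shut and the robot is clear, so I'm handing in.

```bash
python3 - <<'E'
from cell import manip
print(manip.job_done())
E
```

```text
the job is handed in; nothing more can be done
None
```

I carried out the whole job and handed it in at about 51 s on the robot's clock; the hand-in reports no verdict.

- **Curing:** I tipped the three brackets onto their long legs on the tray and pushed the tray to its stop. I then held the shutter lever against its open stop for about 4 s and closed it again.
- **Emptying:** I pulled the tray out, slid each bracket off the open side into the bin, and pushed the empty tray home.

**Last checks:**
- **Brackets:** the pictures show all three at rest on the bin floor, inside the walls.
- **Tray:** the handle bar measured at a station y of about 23 mm, which is the nominal home position. Both pushes home stopped at the same point with the force rising.
- **Shutter:** the lever knob measured about 26 mm to the -x side, which is the shut position.
- **Other things:** the other objects and the green and purple look-alikes look unmoved, and the robot was clear of everything.

No check failed. The station position agreed across the camera views to only about 2–5 mm. One reading of the handle from high up was several millimetres off, so I re-measured closer before gripping. I noticed no bracket knocked aside and no slackening of the grip.

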